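Hook the cheese tub onto the weighing plate

TASK

Take the reach hook from its rest, put it through the wire loop of the cheese tub at the back of the bench and drag the tub along the bench until its whole bottom stands on the weighing plate. Then lay the hook back in its rest as you found it. For hygiene, touch the tub only with the hook and keep it down on the bench, and leave the other tub, the one without a loop, where it is.

Things in the scene. Friction and masses are not known exactly. Their poses are not given: they have to be found in the camera images.
- hook_grip (a point): Reach hook: centre of its black handle, 120 (along x) x 24 x 28 mm high, 0.16 kg, 89 mm above the bench, loose on a fixed grey rest: two 14 mm thick saddles at x = +-45, base between them 12 mm high; 14 mm high ears leave 10 mm play in y. An 8 mm steel rod runs on from the handle along +x and turns straight down at x = 120; its tip ends 60 mm below this point. The rest is where the hook is found.
- loop_tub: Tub to fetch: white plastic, 120 (x) x 130 x 55 mm high, full of fixed cheese balls, 0.28-0.45 kg, slides. Origin: centre of underside, z up. On its -x side, towards the robot, a level loop of 8 mm steel wire, wire centre 42 mm up: from the wall (x = -60, 76 wide) it narrows to a straight outer bar at x = -97, 36 long in y. Opening: centre x = -77, y = 0, 33 mm clear in x, open above and below.
- plain_tub: Bystander: the same white tub full of cheese balls, 120 by 130 by 55 mm, without a wire loop. It stands beside the other at the back of the bench, on either side. Origin: centre of its underside.
- plate: Weighing plate let flush into the bench: white rectangle with a black border, 200 mm (x) by 210 mm (y) over the border, nothing to bump against. Origin: its centre, at bench height; x and y along its sides.
Mind the look-alikes: they are no part of the job. Of the things like the part that bears hook_grip, leave any that is blue, orange or purple; of the rest the larger one is meant.

How it is judged:
By the outcome, as a careful person would: the job done as asked, in the order asked, and still so for the second after the job is handed in, with the robot touching nothing.
It also fails if it takes over 58 s, if anything falls off the work surface, if the arm or the gripper's body presses on something with over 40 N, if the wrist force passes 120 N, or if a joint passes its speed limit or range.

ROBOT

A 7-joint arm with a two-finger parallel gripper is mounted at the origin on the work surface. World frame = base frame: x ahead of the robot, y to its left, z up, the work surface at z = 0. Lengths are in m, angles in rad, forces in N, time in s.
With the tool pointing down it reaches from about 0.4 to 0.9 m from the base axis. Payload 5.6 kg.
Tool frame: the origin (TCP) lies at the centre of the arm's flange, where the gripper is bolted on; the fingertips stand 190 mm ahead of it and the grasp point (between the pads) lies 171 mm ahead of it; z points along the fingers, x is the direction in which the jaws open and shut, and the axes are right-handed (so a half turn about z gives the same grasp; the last joint's range is limited). The gripper opens to 92 mm and grips with 3 to 60 N. Pads are 20 mm wide; open, the fingers measure 128 mm over their backs; the gripper's body (75 mm by 189 mm) begins 69 mm behind the grasp point.
Start: joints at [-1.355, 0.468, -0.012, 1.603, 0.006, 1.071, -0.056], TCP at [0.166, 0.628, 0.405] pointing down, gripper open.
Joint ranges: [-2.53, 2.53], [-0.31, 2.02], [-1.57, 1.55], [0.28, 2.44], [-1.29, 4.43], [0.15, 1.84], [-2.92, 2.92]. Speed limits (rad/s): [2.57, 2.57, 3.14, 3.14, 3.14, 3.14, 3.14].

INTERFACE

Orientations are given as a unit quaternion [x, y, z, w].
In Python, from workcell import ctrl gives the robot as it stands.
- The arm moves only by the tool send_rows, never from a script. Its argument "plan" is a list of rows, each an object of numbers: "grip": the opening, from -1 (shut) to 1 (fully open); "x", "y", "z": the shift along the world's x, y, z in mm; "turn": the turn about the world's z in degrees. In form: [{"grip": .., "x": .., "y": .., "z": .., "turn": ..}, ...]. A call has 1 to 8 rows; each row shifts and turns the pose as measured when the row begins; what a row does not reach is not made up. A row lasts 1/10 s, in which the tool goes at most 50 mm and 8.59 degrees, less where a joint would pass 70% of its speed; a pose out of reach is approached as far as the arm can. A call is refused whole if a number of a shift passes 50 or a number of a turn 8.59, either way. A call with a gripper value outside its range is refused whole. The fingers move at their own pace and stop on an object; "newtons" is the grip in N (left out, the last holds). Time passes only in rows, so rows that do not move let the fingers close. It gives the time, the measured TCP pose, the force and the opening at its end, in the units of the state.
- ctrl.read_state(): the state, without advancing time (a new reading comes with each control period).
- ctrl.read_camera(name): name is "scene" or "top"; returns a dict with "color" (480x640x3 uint8, blue, green, red), "fx", "fy", "cx", "cy" (pixels), "D" ([k1, k2, p1, p2, k3] as OpenCV has them; the pictures are not rectified), "cam_to_world" (4x4, takes a point from camera to world coordinates). Camera axes: x right, y down, z forward; pixel columns grow to the right and rows downward; lengths in m; the calibration is good to about 2 mm. A picture is of the moment at which its call begins. There is no depth.
- ctrl.hand_in(): hands the job in, once; it reports no verdict.
The state is a dict: "time_s": time; "q": joint angles; "qvel": joint speeds; "joint_torque": joint torques, N m; "eef_pos": TCP position; "tcp_rot": TCP orientation; "ft_force": force on the tool from outside, world axes, zero at the start; "moment": the same for the moment, N m; "grip_width": finger opening in m.
Only numpy, scipy, OpenCV 4.12 (cv2) and the standard library are available. Lean on these libraries where they do the work, as an engineer would, in place of code of your own. Each camera call takes 0.05 s, during which the arm holds its last target. There are 200 camera calls.

## Working session

There is one attempt and no reset: what is moved stays moved. The work goes in short steps, Python scripts to look and compute and a tool call to move; the robot and the scene stay as the last step left them, time stands still between calls to the robot, and variables do not carry over. Pictures are saved under pics/ and viewed, about 8 in all and at most 12, crops included, and the job is handed in when it is done.

Besides the shell and the picture viewer there is one more tool, called after "Emit:" as name(argument=value, ...), one argument or row to a line, values as JSON. send_rows: Moves the arm, as the interface text tells. Its arguments: {"type":"object","properties":{"plan":{"type":"array","items":{"type":"object","properties":{"grip":{"type":"number"},"x":{"type":"number"},"y":{"type":"number"},"z":{"type":"number"},"turn":{"type":"number"}}}},"newtons":{"type":"number"}},"required":["plan"]}

```bash
mkdir -p pics; ls; cat > h.py <<'E'
import numpy as np, cv2
from workcell import ctrl
def cam(n):
    return ctrl.read_camera(n)
def ray(c,uv):
    K=np.array([[c['fx'],0,c['cx']],[0,c['fy'],c['cy']],[0,0,1]])
    p=cv2.undistortPoints(np.array(uv,float).reshape(-1,1,2),K,np.array(c['D'],float)).reshape(-1,2)
    T=np.array(c['cam_to_world']); d=np.c_[p,np.ones(len(p))]@T[:3,:3].T
    return T[:3,3],d
def onz(c,uv,z):
    o,d=ray(c,uv); return o+d*((z-o[2])/d[:,2])[:,None]
def proj(c,P):
    K=np.array([[c['fx'],0,c['cx']],[0,c['fy'],c['cy']],[0,0,1]]); W=np.linalg.inv(np.array(c['cam_to_world']))
    return cv2.projectPoints(np.array(P,float).reshape(-1,1,3),cv2.Rodrigues(W[:3,:3])[0],W[:3,3],K,np.array(c['D'],float))[0].reshape(-1,2)
def tri(c1,u1,c2,u2):
    o1,d1=ray(c1,[u1]);o2,d2=ray(c2,[u2]);d1=d1[0];d2=d2[0]
    s=np.linalg.lstsq(np.c_[d1,-d2],o2-o1,rcond=None)[0]
    a=o1+s[0]*d1;b=o2+s[1]*d2; return (a+b)/2,np.linalg.norm(a-b)
E
python3 - <<'E'
from h import *
for n in ("scene","top"):
    c=cam(n); cv2.imwrite(f'pics/{n}0.png',c['color']); print(n,c['fx'],c['cx'],c['cy'],c['D'],np.round(c['cam_to_world'],3))
s=ctrl.read_state(); print(s)
E
```

```text
pics
scene 459.2413782595271 314.1984604428776 238.13286204044581 [-0.01164023  0.          0.          0.          0.        ] [[ 0.643  0.43  -0.635  1.1  ]
 [ 0.766 -0.385  0.515 -0.66 ]
 [-0.023 -0.817 -0.576  0.615]
 [ 0.     0.     0.     1.   ]]
top 463.96375813258567 313.49077394007907 242.66615938414677 [-0.05799041  0.          0.          0.          0.        ] [[ 0.016 -0.998  0.055  0.469]
 [-1.    -0.016  0.005 -0.19 ]
 [-0.004 -0.056 -0.998  1.174]
 [ 0.     0.     0.     1.   ]]
{'time_s': 0.1, 'q': array([-1.35502729,  0.46827676, -0.01159523,  1.6035371 ,  0.0059839 ,
        1.07141027, -0.05629432]), 'qvel': array([-1.47385563e-05, -7.27900671e-04,  8.42944121e-04, -3.97551324e-03,
       -2.34336910e-04, -7.12400407e-04,  9.12244110e-04]), 'joint_torque': array([ 1.30388962e-03, -5.21650100e+01, -1.23014217e-02, -2.44370574e+01,
       -5.67056250e-02,  1.40032920e-02,  5.48106107e-05]), 'eef_pos': array([0.16631667, 0.62812386, 0.40384107]), 'tcp_rot': array([ 7.92452135e-01,  6.09933584e-01, -5.99385889e-04,  5.27556337e-04]), 'ft_force': array([-0.91161429, -0.26422645, -0.27671134]), 'moment': array([-0.02644067,  0.02221828, -0.01604451]), 'grip_width': 0.09166118934869598}
```

View pics/scene0.png

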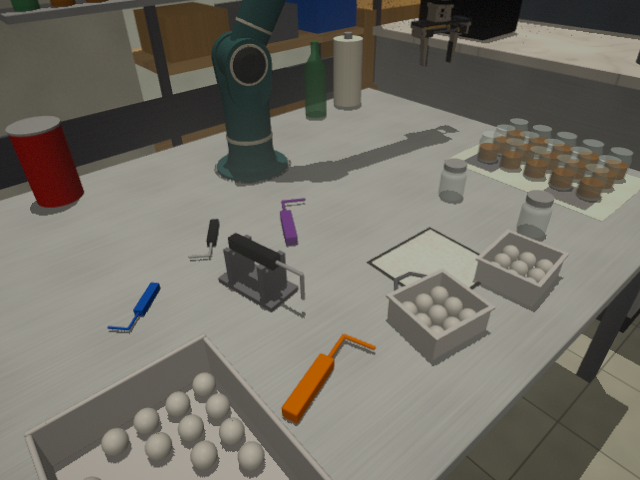

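View pics/top0.png

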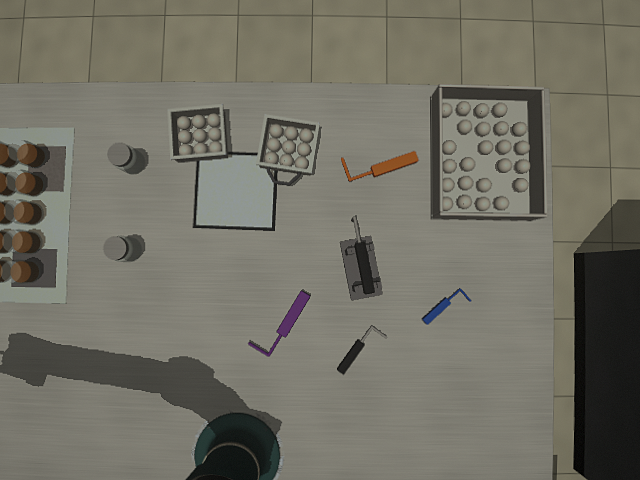

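The candidates for the hook are:
- large black hook on the rest: top (364,265), scene (255,250)
- small black hook on the bench: top (350,356), scene (212,235)
- purple: top (293,315)
- blue: top (440,308)
- orange: top (395,164)

I choose the large black one on the grey rest. The loop tub is at top (290,145), with its loop at (288,180). The plain tub is at (199,133) and the plate at (235,191). Next is a close crop of both views.

```bash
python3 - <<'E'
from h import *
a=cv2.imread('pics/top0.png')[205:305,310:410]; b=cv2.imread('pics/scene0.png')[220:310,210:310]
t=cv2.imread('pics/top0.png')[105:205,235:335]; u=cv2.imread('pics/scene0.png')[230:360,375:505]
f=lambda i:cv2.resize(i,(400,300) if 0 else (int(300*i.shape[1]/i.shape[0]),300),interpolation=cv2.INTER_CUBIC)
r1=np.hstack([f(a),f(b)]);r2=np.hstack([f(t),f(u)])
w=max(r1.shape[1],r2.shape[1]);p=lambda r:cv2.copyMakeBorder(r,0,0,0,w-r.shape[1],0)
cv2.imwrite('pics/crop1.png',cv2.convertScaleAbs(np.vstack([p(r1),p(r2)]),alpha=1.6))
E
```

```text
(no output)
```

View pics/crop1.png

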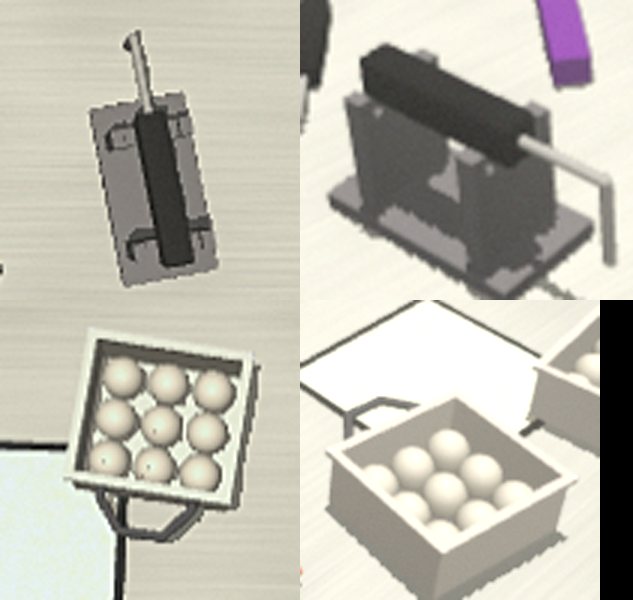

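The crops confirm the choice: a large black handle lies on the two saddles with its rod to +x, and the bend is near top (353,217) and scene (302,275). The other crop shows the wire loop on the tub's -x side. Next I measure them.

```bash
cat > m.py <<'E'
from h import *
def comp(mask,seed):
    n,l=cv2.connectedComponents(mask.astype(np.uint8)); k=l[seed[1],seed[0]]
    assert k>0,seed
    return (l==k).astype(np.uint8)
def quad(m):
    c=max(cv2.findContours(m,0,1)[0],key=cv2.contourArea); r=cv2.minAreaRect(c); return r,cv2.boxPoints(r),c
E
python3 - <<'E'
from m import *
ct=cam('top');cs=cam('scene')
gt=ct['color'].max(2);gs=cs['color'].max(2)
print('gray top line across handle',gt[265,340:385]); print('scene handle',gs[235:290:3,255])
for th in (28,34,40):
  for c,g,s in((ct,gt,(364,268)),(cs,gs,(255,250))):
    try: r,b,_=quad(comp(g<th,s)); print(th,r,np.round(b,1).tolist())
    except AssertionError as e: print(th,'none',e)
# tub rim, plate
hs=cv2.cvtColor(ct['color'],cv2.COLOR_BGR2HSV)
print('rim row',gt[145,255:325]); print('plate row',gt[190,188:285]);print('plate col',gt[140:235,235])
print('bend',tri(ct,(353.3,217.3),cs,(302.4,274.6)))
E
```

```text
gray top line across handle [128 129 130 138  34  88  85  84  84  83  85  84  83  84  81  84  86  90
  44  20  34  34  35  34  34  32  33  32  34  32  93  84  82  82  83  80
  78 142 135 134 133 134 133 134 133]
scene handle [157 156 137  44  45  42  36  35  35 130  90  97  99  98  98  55  53  54
  54]
28 none (364, 268)
28 none (255, 250)
34 ((364.0, 268.0), (0.0, 0.0), 0.0) [[364.0, 268.0], [364.0, 268.0], [364.0, 268.0], [364.0, 268.0]]
34 none (255, 250)
40 ((366.2955017089844, 267.5898132324219), (26.716625213623047, 50.88643264770508), 2.862405300140381) [[351.70001220703125, 292.29998779296875], [354.20001220703125, 241.5], [380.8999938964844, 242.8000030517578], [378.3999938964844, 293.70001220703125]]
40 none (255, 250)
rim row [132 132 133 131 146 149 157  84  46  45  59  70 108 127 140 144 145 149
 149 145 142 134 126 111  87  71  68 109 129 142 144 147 151 151 147 144
 142 129 117  93  51 158 139 105 119 134 143 143 143 143 141 133 119  95
  82 156 150 146 146 146 155  68  70  69 142 136 133 132 132 133]
plate row [131 133 131 132 133 139 110  26  22  60 129 156 151 151 151 150 151 150
 151 150 152 150 150 150 151 151 151 150 151 150 150 151 150 151 151 150
 150 150 151 151 151 151 151 152 150 151 151 150 151 151 151 150 150 151
 151 151 151 151 151 152 150 151 152 150 150 151 151 150 151 151 150 150
 150 151 151 150 150 152 151 150 151 152 150 153 163  91  28  28  28 142
 132 129 130 130 129 131 132]
plate col [133 132 134 131 132 131 132 132 132 135 139 114  55  19  60 129 157 151
 149 150 150 149 150 150 151 150 150 150 149 151 150 150 150 151 150 150
 150 149 151 150 149 151 151 149 150 150 151 150 151 151 150 151 150 151
 150 151 151 151 151 150 153 151 151 152 151 151 151 151 151 150 150 150
 150 151 151 151 150 151 151 152 151 151 150 151 152 163  84  31  24 100
 137 138 133 134 133]
bend (array([ 0.59104585, -0.27725441,  0.08690314]), np.float64(0.0013308936559183959))
```

```bash
python3 - <<'E'
from m import *
ct=cam('top');cs=cam('scene')
print('corner',tri(ct,(364.3,294.3),cs,(235.5,233.2)))
P=onz(ct,[(355,242.7),(365,241),(374.7,292.3),(364.3,294.3)],0.103); print('handle corners',P.round(4),P.mean(0)); d=P[:2].mean(0)-P[2:].mean(0); print('yaw',np.degrees(np.arctan2(d[1],d[0])),np.linalg.norm(d))
B=onz(ct,[(353.3,217.3)],0.089)[0];print('bend',B, 'dir from centre',np.degrees(np.arctan2(*(B-P.mean(0))[[1,0]])),np.linalg.norm((B-P.mean(0))[:2]))
# plate
W=comp((ct['color'].max(2)>146)&(ct['color'].max(2)<=255),(235,200)); W=cv2.morphologyEx(W,cv2.MORPH_OPEN,np.ones((9,9)))
r,b,_=quad(W); print('plate px',r); Q=onz(ct,b,0); print(Q.round(4)); print('centre',Q.mean(0)); 
# tub rims: rim outer corners from crop
for c in (ct,):
  R=onz(c,[(235+90/3,105+30/3),(235+258/3,105+58/3),(235+238/3,105+207/3),(235+66/3,105+178/3)],0.055)
  print('rim',R.round(4),R.mean(0),np.linalg.norm(R-np.roll(R,1,0),axis=1))
  R2=onz(c,[(168.5,108),(223.5,105),(229,156.5),(172,161)],0.055); print('plain',R2.mean(0),R2.round(3))
  L=onz(c,[(235+123/3,105+538/3-100),(235+170/3,105+538/3-100)],0.042); print('bar',L)
E
```

```text
corner (array([ 0.41134926, -0.30399307,  0.09725958]), np.float64(0.001081744959383225))
handle corners [[ 0.5299 -0.2811  0.103 ]
 [ 0.5342 -0.3042  0.103 ]
 [ 0.4163 -0.3278  0.103 ]
 [ 0.4114 -0.3038  0.103 ]] [ 0.47294378 -0.30420998  0.103     ]
yaw 11.09396301274343 0.12045983219807409
bend [ 0.59041169 -0.27761804  0.089     ] dir from centre 12.755412995205011 0.12044020038248182
plate px ((235.1643524169922, 190.39874267578125), (74.52391052246094, 69.81262969970703), 2.045408248901367)
[[ 0.5773  0.1143  0.    ]
 [ 0.7581  0.1139  0.    ]
 [ 0.7533 -0.0788  0.    ]
 [ 0.5734 -0.0763  0.    ]]
centre [0.6655086  0.01826623 0.        ]
rim [[ 0.8447 -0.0602  0.055 ]
 [ 0.8229 -0.1987  0.055 ]
 [ 0.6989 -0.1842  0.055 ]
 [ 0.7208 -0.0436  0.055 ]] [ 0.77182042 -0.12168807  0.055     ] [0.12492209 0.14016333 0.12488232 0.14231233]
plain [0.79904836 0.10413703 0.055     ] [[0.861 0.181 0.055]
 [0.869 0.043 0.055]
 [0.74  0.026 0.055]
 [0.727 0.166 0.055]]
bar [[ 0.6743967  -0.09008966  0.042     ]
 [ 0.67494794 -0.12872641  0.042     ]]
```

Emit:
send_rows(
  plan=[
    {"grip": 1,"x": 34,"y": -34,"turn": 6.75},
    {"grip": 1,"x": 34,"y": -34,"turn": 6.75},
    {"grip": 1,"x": 34,"y": -34,"turn": 6.75},
    {"grip": 1,"x": 34,"y": -34,"turn": 6.75},
    {"grip": 1,"x": 34,"y": -34},
    {"grip": 1,"x": 34,"y": -34},
    {"grip": 1,"x": 34,"y": -34},
    {"grip": 1,"x": 34,"y": -34},
  ],
  newtons=50,
)

```text
validation failed for argument at $.pl...
```

```bash
cat > s.py <<'E'
import numpy as np, itertools
def sim(way,c,th,p=np.array([-.089,.012])):
    c=np.array(c,float); R=lambda t:np.array([[np.cos(t),-np.sin(t)],[np.sin(t),np.cos(t)]])
    h=c+R(th)@p; mx=[]
    for w in way:
        d=np.array(w)-h; n=max(1,int(np.linalg.norm(d)/.002)); u=d/n
        for _ in range(n):
            r=R(th)@p; om=u@[-r[1],r[0]]/(.05**2+r@r); c=c+u-om*np.array([-r[1],r[0]]); th+=om
        h=c+R(th)@p
        mx.append((*c.round(3),round(np.degrees(th),1)))
    return c,th,mx
if __name__=='__main__':
    best=[]
    for ax,ay,bx,by in itertools.product(np.arange(.58,.74,.02),np.arange(-.08,.13,.015),np.arange(.48,.58,.01),np.arange(-.04,.1,.02)):
        c,t,m=sim([(ax,ay),(bx,by)],(.772,-.122),np.radians(-8))
        if abs(m[0][2])<60: best.append((np.hypot(c[0]-.650,c[1]-.018)*2000+abs(np.degrees(t)),ax,ay,bx,by,m))
    for b in sorted(best,key=lambda b:b[0])[:6]: print(b)
E
python3 s.py
```

```text
(np.float64(13.91530268672743), np.float64(0.62), np.float64(0.13), np.float64(0.56), np.float64(0.04), [(np.float64(0.657), np.float64(0.048), np.float64(-57.9)), (np.float64(0.647), np.float64(0.016), np.float64(-7.4))])
(np.float64(16.67814740664065), np.float64(0.64), np.float64(0.115), np.float64(0.56), np.float64(0.04), [(np.float64(0.675), np.float64(0.032), np.float64(-59.5)), (np.float64(0.647), np.float64(0.015), np.float64(-8.1))])
(np.float64(20.233782960920337), np.float64(0.64), np.float64(0.09999999999999999), np.float64(0.5700000000000001), np.float64(0.060000000000000005), [(np.float64(0.678), np.float64(0.018), np.float64(-57.4)), (np.float64(0.65), np.float64(0.018), np.float64(-20.0))])
(np.float64(20.43386565040751), np.float64(0.66), np.float64(0.08499999999999998), np.float64(0.5700000000000001), np.float64(0.060000000000000005), [(np.float64(0.696), np.float64(0.002), np.float64(-59.0)), (np.float64(0.65), np.float64(0.018), np.float64(-19.7))])
(np.float64(21.797738051788603), np.float64(0.62), np.float64(0.115), np.float64(0.5700000000000001), np.float64(0.060000000000000005), [(np.float64(0.66), np.float64(0.034), np.float64(-55.9)), (np.float64(0.65), np.float64(0.017), np.float64(-20.4))])
(np.float64(21.924664639759715), np.float64(0.62), np.float64(0.13), np.float64(0.56), np.float64(0.019999999999999997), [(np.float64(0.657), np.float64(0.048), np.float64(-57.9)), (np.float64(0.65), np.float64(0.007), np.float64(-0.3))])
```

Emit:
send_rows(
  plan=[
    {"grip": 1,"x": 34,"y": -34,"z": 0,"turn": 6.75},
    {"grip": 1,"x": 34,"y": -34,"z": 0,"turn": 6.75},
    {"grip": 1,"x": 34,"y": -34,"z": 0,"turn": 6.75},
    {"grip": 1,"x": 34,"y": -34,"z": 0,"turn": 6.75},
    {"grip": 1,"x": 34,"y": -34,"z": 0,"turn": 0},
    {"grip": 1,"x": 34,"y": -34,"z": 0,"turn": 0},
    {"grip": 1,"x": 34,"y": -34,"z": 0,"turn": 0},
    {"grip": 1,"x": 34,"y": -34,"z": 0,"turn": 0},
  ],
  newtons=50,
)

```text
time_s: 1.1
eef_pos: [0.4378, 0.3505, 0.4041]
tcp_rot: [0.613, 0.79, -0.0, -0.002]
ft_force: [0.6, 0.7, 0.5]
grip_width: 0.0919
```

```bash
cat > s2.py <<'E'
from s import *
def clr(c,th,q=np.array([[.738,.028],[.730,.10],[.80,.035]])):
    R=np.array([[np.cos(th),-np.sin(th)],[np.sin(th),np.cos(th)]]); l=np.abs((q-c)@R)-[.0625,.07]
    return np.min(np.max(l,1))
def run(way,c,th,p=np.array([-.089,.012])):
    m=1; out=[]; h=None
    R=lambda t:np.array([[np.cos(t),-np.sin(t)],[np.sin(t),np.cos(t)]]); c=np.array(c,float)
    for w in way:
        h=c+R(th)@p
        for k in np.linspace(0,1,9)[1:]:
            c,th,_=sim([h+(np.array(w)-h)*k],c,th,p); m=min(m,clr(c,th))
        out.append((*c.round(3),round(np.degrees(th),1)))
    return c,th,m,out
if __name__=='__main__':
    best=[]
    for ax,ay,bx,by in itertools.product(np.arange(.52,.7,.03),np.arange(-.1,.16,.03),np.arange(.5,.6,.015),np.arange(-.0,.14,.02)):
        c,t,m,o=run([(ax,ay),(bx,by)],(.772,-.122),np.radians(-8))
        if m>.012: best.append((np.hypot(c[0]-.650,c[1]-.018)*2000+abs(np.degrees(t)),ax,ay,bx,by,m,o))
    for b in sorted(best,key=lambda b:b[0])[:5]: print([np.round(x,3).tolist() for x in b])
E
python3 s2.py
```

```text
[37.514, 0.55, 0.14, 0.545, 0.02, 0.013, [[0.6, 0.066, -48.1], [0.634, 0.008, 0.1]]]
[43.124, 0.55, 0.14, 0.56, 0.02, 0.013, [[0.6, 0.066, -48.1], [0.648, -0.001, -5.6]]]
[45.093, 0.55, 0.14, 0.56, 0.04, 0.013, [[0.6, 0.066, -48.1], [0.643, 0.005, -15.3]]]
[47.976, 0.55, 0.14, 0.545, 0.04, 0.013, [[0.6, 0.066, -48.1], [0.631, 0.014, -9.2]]]
[48.962, 0.52, 0.14, 0.545, 0.02, 0.018, [[0.576, 0.07, -44.0], [0.633, 0.003, -3.4]]]
```

Emit:
send_rows(
  plan=[
    {"grip": 1,"x": 3,"y": -48,"z": 0,"turn": 0},
    {"grip": 1,"x": 3,"y": -48,"z": 0,"turn": 0},
    {"grip": 1,"x": 3,"y": -48,"z": 0,"turn": 0},
    {"grip": 1,"x": 3,"y": -48,"z": 0,"turn": 0},
    {"grip": 1,"x": 3,"y": -48,"z": 0,"turn": 0},
    {"grip": 1,"x": 3,"y": -48,"z": 0,"turn": 0},
    {"grip": 1,"x": 3,"y": -48,"z": 0,"turn": 0},
    {"grip": 1,"x": 3,"y": -48,"z": 0,"turn": 0},
  ],
)

```text
time_s: 1.9
eef_pos: [0.4645, -0.0485, 0.4055]
tcp_rot: [0.615, 0.789, 0.003, 0.0]
ft_force: [1.3, 0.3, -0.2]
grip_width: 0.0916
```

Emit:
send_rows(
  plan=[
    {"grip": 1,"x": 3,"y": -48,"z": 0,"turn": 0},
    {"grip": 1,"x": 3,"y": -48,"z": 0,"turn": 0},
    {"grip": 1,"x": 3,"y": -48,"z": 0,"turn": 0},
    {"grip": 1,"x": 3,"y": -48,"z": 0,"turn": 0},
    {"grip": 1,"x": 0,"y": -40,"z": 0,"turn": 0},
    {"grip": 1,"x": 0,"y": 0,"z": 0,"turn": 0},
  ],
)

```text
time_s: 2.5
eef_pos: [0.4735, -0.2965, 0.4077]
tcp_rot: [0.618, 0.786, 0.003, 0.004]
ft_force: [0.1, -1.1, -0.1]
grip_width: 0.0919
```

```bash
python3 - <<'E'
from h import *
s=ctrl.read_state();q=s['tcp_rot'];print(s['time_s'],s['eef_pos'],np.degrees(2*np.arctan2(q[1],q[0])))
c=cam('top');cv2.imwrite('pics/t1.png',cv2.resize(c['color'][180:360,280:460],(720,720)[::-1])[:600])
E
```

```text
2.5 [ 0.47346839 -0.2965218   0.40773003] 103.6524071303699
```

Emit:
send_rows(
  plan=[
    {"grip": 1,"x": 0,"y": -7,"z": -30,"turn": -1.6},
    {"grip": 1,"x": 0,"y": 0,"z": -40,"turn": 0},
    {"grip": 1,"x": 0,"y": 0,"z": -10,"turn": 0},
    {"grip": 1,"x": 0,"y": 0,"z": 0,"turn": 0},
  ],
)

```text
time_s: 2.95
eef_pos: [0.4756, -0.2968, 0.3268]
tcp_rot: [0.626, 0.78, 0.006, 0.004]
ft_force: [-0.8, -0.5, 0.1]
grip_width: 0.0919
```

```bash
python3 - <<'E'
from h import *
s=ctrl.read_state();q=s['tcp_rot'];print(s['time_s'],s['eef_pos'],np.degrees(2*np.arctan2(q[1],q[0])))
c=cam('top');a=c['color'][200:320,300:420]; b=cam('scene')['color'][150:310,190:350]
cv2.imwrite('pics/t1.png',cv2.convertScaleAbs(np.hstack([cv2.resize(a,(400,400)),cv2.resize(b,(400,400))]),alpha=1.5))
E
```

```text
2.95 [ 0.47561778 -0.29684258  0.32675287] 102.43328320042025
```

View pics/t1.png

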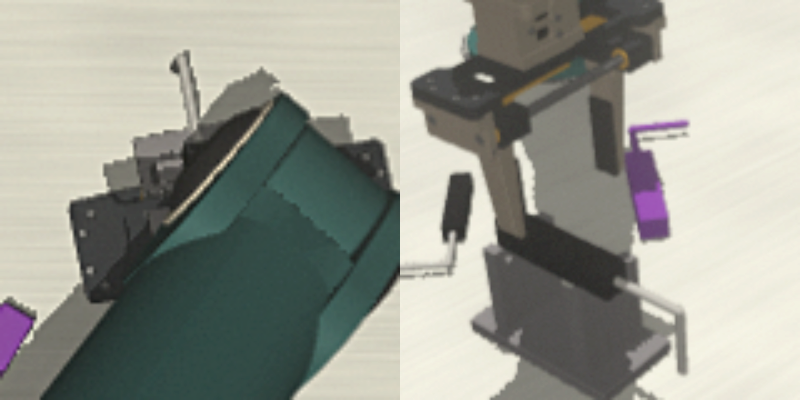

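The fingers straddle the handle (scene crop around (560,230)), and the rest is undisturbed. I correct y and go down.

Emit:
send_rows(
  plan=[
    {"grip": 1,"x": -2,"y": -7,"z": -10,"turn": 0},
    {"grip": 1,"x": 0,"y": -3,"z": -25,"turn": 0},
    {"grip": 1,"x": 0,"y": 0,"z": -22,"turn": 0},
    {"grip": 1,"x": 0,"y": 0,"z": -8,"turn": 0},
    {"grip": 1,"x": 0,"y": 0,"z": 0,"turn": 0},
  ],
)

```text
time_s: 3.55
eef_pos: [0.4762, -0.3093, 0.2673]
tcp_rot: [0.625, 0.78, 0.008, 0.011]
ft_force: [-0.0, -0.0, 1.7]
grip_width: 0.0919
```

```bash
cat > st.py <<'E'
from h import *
s=ctrl.read_state();q=s['tcp_rot'];a=np.degrees(2*np.arctan2(q[1],q[0]));p=s['eef_pos'];y=np.radians(a-90)
print(s['time_s'],p.round(4),'yaw',round(a-90,2),'tilt',q[2:].round(3),'F',s['ft_force'].round(1),'w',round(s['grip_width'],4))
print('hook tip',(p[:2]+.12*np.array([np.cos(y),np.sin(y)])).round(4),'tipz',round(p[2]-.171-.06,4))
E
python3 st.py
```

```text
3.55 [ 0.4762 -0.3093  0.2673] yaw 12.57 tilt [0.008 0.011] F [-0.  -0.   1.7] w 0.0919
hook tip [ 0.5933 -0.2832] tipz 0.0363
```

```bash
cat >> st.py <<'E'
from scipy.spatial.transform import Rotation as Ro
R=Ro.from_quat(q); print('grasp',(p+R.apply([0,0,.171])).round(4),'zaxis',R.apply([0,0,1]).round(3))
yy=np.radians(a-90); print('tip true',(p+R.apply([0,0,.171])+R.apply([0,-.12,.06]) ).round(4),(p+R.apply([0,0,.171])+R.apply([0,.12,.06]) ).round(4))
E
python3 st.py; python3 -c "
from workcell import ctrl
for i in range(3): print(ctrl.read_state()['tcp_rot'])"
```

```text
3.55 [ 0.4762 -0.3093  0.2673] yaw 12.57 tilt [0.008 0.011] F [-0.  -0.   1.7] w 0.0919
hook tip [ 0.5933 -0.2832] tipz 0.0363
grasp [ 0.481  -0.3096  0.0963] zaxis [ 0.028 -0.002 -1.   ]
tip true [ 0.3655 -0.3358  0.0331] [ 0.5997 -0.2836  0.0395]
[0.62540611 0.78017539 0.00794745 0.01141905]
[0.62540611 0.78017539 0.00794745 0.01141905]
[0.62540611 0.78017539 0.00794745 0.01141905]
```

Emit:
send_rows(
  plan=[
    {"grip": 1,"x": 0,"y": 0,"z": 0,"turn": 0},
    {"grip": 1,"x": 0,"y": 0,"z": 0,"turn": 0},
  ],
)

```text
time_s: 3.75
eef_pos: [0.4767, -0.31, 0.269]
tcp_rot: [0.626, 0.78, 0.008, 0.013]
ft_force: [-0.5, 0.1, 0.1]
grip_width: 0.0919
```

```bash
python3 st.py
```

```text
3.75 [ 0.4767 -0.31    0.269 ] yaw 12.55 tilt [0.008 0.013] F [-0.5  0.1  0.1] w 0.0919
hook tip [ 0.5938 -0.2839] tipz 0.038
grasp [ 0.4818 -0.3105  0.098 ] zaxis [ 0.03  -0.003 -1.   ]
tip true [ 0.3666 -0.3368  0.0346] [ 0.6007 -0.2846  0.0415]
```

Emit:
send_rows(
  plan=[
    {"grip": 1,"x": -8,"y": 6,"z": -10,"turn": 0},
    {"grip": 1,"x": 0,"y": 0,"z": -2,"turn": 0},
  ],
)

```text
time_s: 3.95
eef_pos: [0.4685, -0.3037, 0.2578]
tcp_rot: [0.625, 0.78, 0.009, 0.014]
ft_force: [-1.1, 0.2, -0.8]
grip_width: 0.0917
```

```bash
python3 st.py
```

```text
3.95 [ 0.4685 -0.3037  0.2578] yaw 12.57 tilt [0.009 0.014] F [-1.1  0.2 -0.8] w 0.0917
hook tip [ 0.5857 -0.2776] tipz 0.0268
grasp [ 0.4742 -0.3044  0.0869] zaxis [ 0.033 -0.004 -0.999]
tip true [ 0.3591 -0.3308  0.0232] [ 0.5932 -0.2786  0.0307]
```

Good. Now I close the gripper, offsetting the upward drift slightly.

Emit:
send_rows(
  plan=[
    {"grip": -1,"x": 0,"y": 0,"z": 0,"turn": 0},
    {"grip": -1,"x": 0,"y": 0,"z": 0,"turn": 0},
    {"grip": -1,"x": 0,"y": 0,"z": -1,"turn": 0},
    {"grip": -1,"x": 0,"y": 0,"z": 0,"turn": 0},
  ],
  newtons=50,
)

```text
time_s: 4.35
eef_pos: [0.4685, -0.3035, 0.2569]
tcp_rot: [0.625, 0.78, 0.009, 0.014]
ft_force: [-0.4, -0.9, 0.6]
grip_width: 0.0619
```

```bash
python3 st.py
```

```text
4.35 [ 0.4685 -0.3035  0.2569] yaw 12.59 tilt [0.009 0.014] F [-0.4 -0.9  0.6] w 0.0619
hook tip [ 0.5856 -0.2773] tipz 0.0259
grasp [ 0.4742 -0.3042  0.086 ] zaxis [ 0.033 -0.004 -0.999]
tip true [ 0.3592 -0.3306  0.0223] [ 0.5933 -0.2783  0.0298]
```

Emit:
send_rows(
  plan=[
    {"grip": -1,"x": 0,"y": 0,"z": 0,"turn": 0},
    {"grip": -1,"x": 0,"y": 0,"z": 0,"turn": 0},
    {"grip": -1,"x": 0,"y": 0,"z": 0,"turn": 0},
    {"grip": -1,"x": 0,"y": 0,"z": 0,"turn": 0},
    {"grip": -1,"x": 0,"y": 0,"z": 0,"turn": 0},
    {"grip": -1,"x": 0,"y": 0,"z": 0,"turn": 0},
  ],
)

```text
time_s: 4.95
eef_pos: [0.4688, -0.3036, 0.2571]
tcp_rot: [0.625, 0.78, 0.009, 0.014]
ft_force: [0.4, 1.0, -0.5]
grip_width: 0.0236
```

```bash
python3 st.py
```

```text
4.95 [ 0.4688 -0.3036  0.2571] yaw 12.58 tilt [0.009 0.014] F [ 0.4  1.  -0.5] w 0.0236
hook tip [ 0.5859 -0.2774] tipz 0.0261
grasp [ 0.4745 -0.3043  0.0862] zaxis [ 0.034 -0.004 -0.999]
tip true [ 0.3595 -0.3307  0.0224] [ 0.5936 -0.2784  0.0301]
```

Emit:
send_rows(
  plan=[
    {"grip": -1,"x": 0,"y": 0,"z": 10,"turn": 0},
    {"grip": -1,"x": 0,"y": 0,"z": 20,"turn": 0},
    {"grip": -1,"x": 0,"y": 0,"z": 30,"turn": 0},
    {"grip": -1,"x": 0,"y": 10,"z": 10,"turn": 0},
    {"grip": -1,"x": 20,"y": 40,"z": 0,"turn": 0},
    {"grip": -1,"x": 20,"y": 40,"z": 0,"turn": 0},
    {"grip": -1,"x": 20,"y": 40,"z": 0,"turn": 0},
    {"grip": -1,"x": 10,"y": 20,"z": 0,"turn": 0},
  ],
)

```text
time_s: 5.75
eef_pos: [0.5362, -0.1497, 0.3308]
tcp_rot: [0.629, 0.777, 0.008, 0.014]
ft_force: [-0.1, 0.3, -2.1]
grip_width: 0.0235
```

```bash
python3 st.py; python3 - <<'E'
from h import *
c=cam('top');a=c['color'][90:240,230:380]; b=cam('scene')['color'][180:360,300:480]
cv2.imwrite('pics/t2.png',cv2.convertScaleAbs(np.hstack([cv2.resize(a,(400,400)),cv2.resize(b,(400,400))]),alpha=1.5))
E
```

```text
5.75 [ 0.5362 -0.1497  0.3308] yaw 12.0 tilt [0.008 0.014] F [-0.1  0.3 -2.1] w 0.0235
hook tip [ 0.6535 -0.1248] tipz 0.0998
grasp [ 0.5416 -0.1505  0.1598] zaxis [ 0.032 -0.004 -0.999]
tip true [ 0.4262 -0.1757  0.0963] [ 0.6608 -0.1258  0.1035]
```

View pics/t2.png

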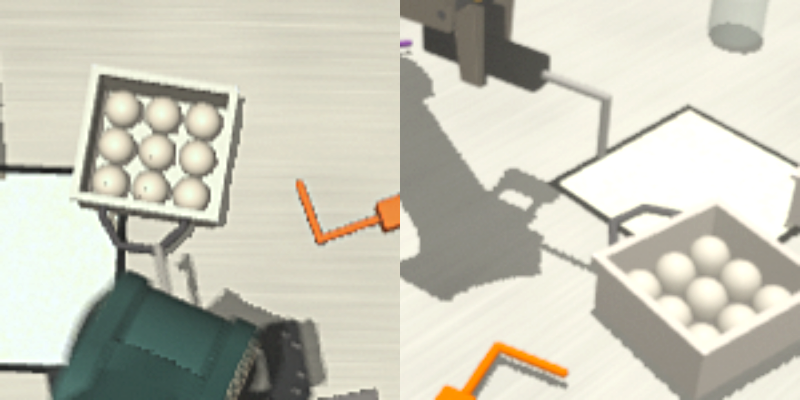

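The hook hangs straight in the gripper, with the bend at top (289,184) and scene (394,224). The tip is at scene (391,250), still short of the loop.

```bash
python3 - <<'E'
from m import *
ct=cam('top');cs=cam('scene')
print(tri(ct,(288.9,183.3),cs,(393.6,224.1)))
print('pred bend',.5362+.1217,-.1497+.026,.163)
f=lambda x,y:(230+x*.375,90+y*.375)
# loop points in top crop, z .042 : bar outer edge ends and inner wall
print(onz(ct,[f(118,246),f(165,248)],.042)); 
g=lambda x,y:(300+(x-400)*.45,180+y*.45)
print('bar corners scene', onz(cs,[g(612,222),g(640,210)],.042), 'loop in scene, end at wall',onz(cs,[g(680,212)],.042))
E
```

```text
(array([ 0.65899286, -0.12558359,  0.16124764]), np.float64(0.009779401387687538))
pred bend 0.6579 -0.1237 0.163
[[ 0.67952654 -0.08565742  0.042     ]
 [ 0.67827536 -0.1291761   0.042     ]]
bar corners scene [[ 0.67831957 -0.1211236   0.042     ]
 [ 0.68363264 -0.0909392   0.042     ]] loop in scene, end at wall [[ 0.70829861 -0.0672249   0.042     ]]
```

Emit:
send_rows(
  plan=[
    {"grip": -1,"x": 25,"y": 9,"z": 0,"turn": 0},
    {"grip": -1,"x": 12,"y": 5,"z": -5,"turn": 0},
    {"grip": -1,"x": 0,"y": 0,"z": -25,"turn": 0},
  ],
)

```text
time_s: 6.25
eef_pos: [0.5715, -0.1441, 0.3026]
tcp_rot: [0.633, 0.774, 0.007, 0.017]
ft_force: [-0.2, -0.5, -1.9]
grip_width: 0.0237
```

```bash
cat >> st.py <<'E'
dy=np.radians(a-90-12.58); o=Ro.from_euler('z',dy).apply([.1217,.026,-.228]); print('TIP',(p+o).round(4))
E
python3 st.py
```

```text
6.25 [ 0.5715 -0.1441  0.3026] yaw 11.39 tilt [0.007 0.017] F [-0.2 -0.5 -1.9] w 0.0237
hook tip [ 0.6892 -0.1204] tipz 0.0716
grasp [ 0.5775 -0.1457  0.1317] zaxis [ 0.035 -0.009 -0.999]
tip true [ 0.4621 -0.17    0.0679] [ 0.6972 -0.1226  0.0757]
TIP [ 0.6938 -0.1207  0.0746]
```

Emit:
send_rows(
  plan=[
    {"grip": -1,"x": 4,"y": 11,"z": 0,"turn": 1},
    {"grip": -1,"x": 0,"y": 0,"z": -14,"turn": 0},
  ],
)

```text
time_s: 6.45
eef_pos: [0.5747, -0.1342, 0.2867]
tcp_rot: [0.627, 0.779, 0.006, 0.015]
ft_force: [1.1, 0.2, -1.7]
grip_width: 0.0239
```

```bash
python3 st.py; python3 - <<'E'
from h import *
c=cam('top');a=c['color'][110:230,230:350]; b=cam('scene')['color'][190:340,340:490]
cv2.imwrite('pics/t3.png',cv2.convertScaleAbs(np.hstack([cv2.resize(a,(400,400)),cv2.resize(b,(400,400))]),alpha=1.5))
E
```

```text
6.45 [ 0.5747 -0.1342  0.2867] yaw 12.27 tilt [0.006 0.015] F [ 1.1  0.2 -1.7] w 0.0239
hook tip [ 0.6919 -0.1087] tipz 0.0557
grasp [ 0.5801 -0.1358  0.1157] zaxis [ 0.032 -0.009 -0.999]
tip true [ 0.4648 -0.1619  0.0523] [ 0.6993 -0.1108  0.0593]
TIP [ 0.6965 -0.1089  0.0587]
```

View pics/t3.png

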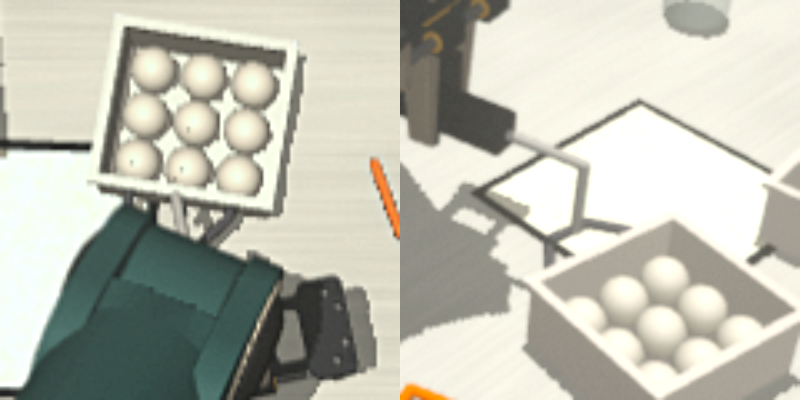

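```bash
python3 - <<'E'
from m import *
ct=cam('top');cs=cam('scene')
print('tip from scene',onz(cs,[(407.5,272)],.0587),'pred px',proj(cs,[[.6965,-.1089,.0587],[.6965,-.1089,.1467]]),'img bend (410.2,252)')
print('top bend',onz(ct,[(230+172*.3,110+193*.3)],.1467))
g=lambda x,y:(340+(x-400)*.375,190+y*.375)
print('loop corner',onz(cs,[g(549,243),g(583,222)],.042))
E
```

```text
tip from scene [[ 0.69030983 -0.10258251  0.0587    ]] pred px [[407.81807874 274.99654978]
 [412.55163253 236.54630542]] img bend (410.2,252)
top bend [[ 0.69281686 -0.11112541  0.1467    ]]
loop corner [[ 0.6813168  -0.1231362   0.042     ]
 [ 0.68194993 -0.08713625  0.042     ]]
```

Emit:
send_rows(
  plan=[
    {"grip": -1,"x": 4,"y": 2,"z": -6,"turn": 0},
    {"grip": -1,"x": 0,"y": 0,"z": -14,"turn": 0},
    {"grip": -1,"x": 0,"y": 0,"z": -12,"turn": 0},
  ],
)

```text
time_s: 6.95
eef_pos: [0.5782, -0.1343, 0.2545]
tcp_rot: [0.629, 0.777, 0.006, 0.016]
ft_force: [-0.5, 0.7, -1.8]
grip_width: 0.0234
```

```bash
python3 st.py
```

```text
6.95 [ 0.5782 -0.1343  0.2545] yaw 12.07 tilt [0.006 0.016] F [-0.5  0.7 -1.8] w 0.0234
hook tip [ 0.6956 -0.1092] tipz 0.0235
grasp [ 0.5839 -0.1362  0.0836] zaxis [ 0.034 -0.011 -0.999]
tip true [ 0.4687 -0.1619  0.02  ] [ 0.7032 -0.1117  0.0273]
TIP [ 0.7001 -0.1094  0.0265]
```

Emit:
send_rows(
  plan=[
    {"grip": -1,"x": -5,"y": 0,"z": -8,"turn": 0},
    {"grip": -1,"x": -10,"y": 3,"z": 0,"turn": 0},
    {"grip": -1,"x": -12,"y": 8,"z": 0,"turn": 0},
    {"grip": -1,"x": -12,"y": 10,"z": 0,"turn": 0},
    {"grip": -1,"x": -12,"y": 10,"z": 0,"turn": 0},
  ],
)

```text
time_s: 7.45
eef_pos: [0.5248, -0.1045, 0.2434]
tcp_rot: [0.631, 0.776, 0.006, 0.018]
ft_force: [1.6, 0.0, -2.8]
grip_width: 0.0237
```

```bash
python3 st.py; cat > look.py <<'E'
from m import *
import sys
def rim(c,seed=None):
    # cheese balls + rim bright: return nothing, save crop
    pass
n=sys.argv[1]; c=cam('top');a=c['color'][90:270,180:380]; b=cam('scene')['color'][180:380,330:530]
cv2.imwrite(f'pics/{n}.png',cv2.convertScaleAbs(np.hstack([cv2.resize(a,(440,400),interpolation=2),cv2.resize(b,(360,400))]),alpha=1.5))
E
python3 look.py t4
```

```text
7.45 [ 0.5248 -0.1045  0.2434] yaw 11.79 tilt [0.006 0.018] F [ 1.6  0.  -2.8] w 0.0237
hook tip [ 0.6423 -0.0799] tipz 0.0124
grasp [ 0.531  -0.1068  0.0725] zaxis [ 0.036 -0.014 -0.999]
tip true [ 0.4158 -0.1321  0.0087] [ 0.6506 -0.0831  0.0165]
TIP [ 0.6469 -0.0801  0.0154]
```

View pics/t4.png

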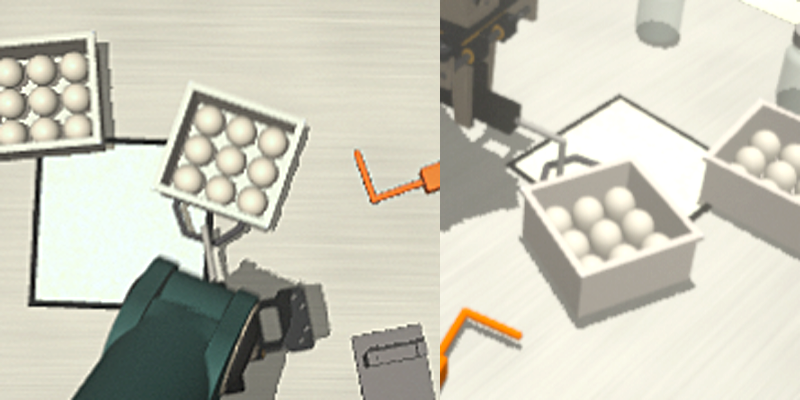

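The tub follows and is turning clockwise. The hook is in the loop at crop (208,235), and the plain tub is clear. I'll track the tub numerically by its ball grid.

```bash
cat > tub.py <<'E'
from m import *
def balls(c,img,ctr,z=.04):
    u,v=proj(c,[[*ctr,z]])[0]; r=42; x0,y0=int(u-r),int(v-r)
    g=cv2.resize(cv2.cvtColor(img[y0:y0+2*r,x0:x0+2*r],6),None,fx=6,fy=6,interpolation=2)
    h=cv2.HoughCircles(cv2.GaussianBlur(g,(0,0),3),cv2.HOUGH_GRADIENT,1.5,62,param1=80,param2=18,minRadius=30,maxRadius=48)
    if h is None: return
    P=onz(c,h[0][:,:2]/6+[x0,y0]-.4,z)[:,:2]
    P=P[np.linalg.norm(P-ctr,axis=1)<.075]
    return P
def fit(P,c,th):
    # match to 3x3 grid, pitch from text-free estimate
    c=np.array(c,float)
    for _ in range(15):
        R=np.array([[np.cos(th),-np.sin(th)],[np.sin(th),np.cos(th)]])
        L=(P-c)@R; N=np.clip(np.round(L/[.034,.036]),-1,1)*[.034,.036]
        a=N-N.mean(0); b=P-P.mean(0); th=np.arctan2((a[:,0]*b[:,1]-a[:,1]*b[:,0]).sum(),(a*b).sum())
        R=np.array([[np.cos(th),-np.sin(th)],[np.sin(th),np.cos(th)]]); c=P.mean(0)-R@N.mean(0)
    L=(P-c)@R
    return c,np.degrees(th),len(P),np.abs(L-N).mean(),L
if __name__=='__main__':
    import sys
    c=cam('top'); img=c['color']; g=list(map(float,sys.argv[1:4]))
    if len(sys.argv)>4: img=cv2.imread(sys.argv[4])
    P=balls(c,img,g[:2]); r=fit(P,g[:2],np.radians(g[2]))
    print('tub',r[0].round(4),'yaw',round(r[1],1),'n',r[2],'res',r[3].round(4)); 
    if len(sys.argv)>5: print(r[4].round(3))
    R=np.array([[np.cos(np.radians(r[1])),-np.sin(np.radians(r[1]))],[np.sin(np.radians(r[1])),np.cos(np.radians(r[1]))]])
    K=r[0]+np.array([[60,65],[60,-65],[-60,-65],[-60,65]])/1000@R.T
    print('corners',K.round(3).tolist(),'plate margins mm',(1000*np.array([K[:,0].min()-.566,.766-K[:,0].max(),K[:,1].min()+.087,.123-K[:,1].max()])).round())
    print('loop opening',(r[0]+R@[-.077,0]).round(4))
E
python3 tub.py .772 -.122 -8 pics/top0.png v; python3 tub.py .80 .104 7 pics/top0.png; python3 tub.py .735 -.105 -22
```

```text
tub [ 0.7671 -0.1215] yaw -7.1 n 7 res 0.0007
[[-0.    -0.036]
 [ 0.036 -0.036]
 [-0.035 -0.036]
 [ 0.    -0.   ]
 [ 0.034  0.036]
 [-0.037 -0.001]
 [-0.033  0.037]]
corners [[0.835, -0.064], [0.819, -0.193], [0.7, -0.179], [0.716, -0.05]] plate margins mm [ 134.  -69. -106.  173.]
loop opening [ 0.6907 -0.112 ]
tub [0.7951 0.1035] yaw 4.4 n 5 res 0.0042
corners [[0.85, 0.173], [0.86, 0.043], [0.74, 0.034], [0.73, 0.164]] plate margins mm [164. -94. 121. -50.]
loop opening [0.7184 0.0976]
tub [ 0.7239 -0.1106] yaw -19.7 n 8 res 0.0014
corners [[0.802, -0.07], [0.759, -0.192], [0.646, -0.152], [0.689, -0.029]] plate margins mm [  80.  -36. -105.  152.]
loop opening [ 0.6514 -0.0847]
```

```bash
python3 - <<'E'
from s2 import *
best=[]
for ax,ay,bx,by in itertools.product(np.arange(.5,.64,.02),np.arange(-.04,.16,.02),np.arange(.5,.6,.015),np.arange(-.04,.14,.02)):
    c,t,m,o=run([(ax,ay),(bx,by)],(.727,-.1106),np.radians(-19.7))
    if m>.015: best.append((np.hypot(c[0]-.650,c[1]-.018)*2000+abs(np.degrees(t)),ax,ay,bx,by,m,o))
for b in sorted(best,key=lambda b:b[0])[:5]: print([np.round(x,3).tolist() for x in b])
print(run([(.56,.11)],(.727,-.1106),np.radians(-19.7)))
E
```

```text
[50.769, 0.58, 0.14, 0.545, 0.02, 0.016, [[0.618, 0.059, -57.3], [0.633, 0.002, -4.0]]]
[55.211, 0.58, 0.14, 0.545, 0.04, 0.016, [[0.618, 0.059, -57.3], [0.63, 0.01, -11.8]]]
[56.358, 0.58, 0.14, 0.56, 0.04, 0.016, [[0.618, 0.059, -57.3], [0.641, 0.001, -18.0]]]
[57.213, 0.56, 0.14, 0.545, 0.02, 0.021, [[0.603, 0.061, -53.7], [0.632, -0.001, -5.7]]]
[58.346, 0.58, 0.14, 0.56, 0.06, 0.016, [[0.618, 0.059, -57.3], [0.635, 0.011, -25.5]]]
(array([0.60867267, 0.03452472]), np.float64(-0.8640045930200649), np.float64(0.02595595003895318), [(np.float64(0.609), np.float64(0.035), np.float64(-49.5))])
```

Emit:
send_rows(
  plan=[
    {"grip": -1,"x": -5,"y": 12,"z": 0,"turn": 0},
    {"grip": -1,"x": -5,"y": 16,"z": 0,"turn": 0},
    {"grip": -1,"x": -5,"y": 16,"z": 0,"turn": 0},
    {"grip": -1,"x": -5,"y": 16,"z": 0,"turn": 0},
    {"grip": -1,"x": -5,"y": 16,"z": 0,"turn": 0},
    {"grip": -1,"x": -5,"y": 16,"z": 0,"turn": 0},
  ],
)

```text
time_s: 8.3
eef_pos: [0.4972, -0.0132, 0.2443]
tcp_rot: [0.635, 0.772, 0.007, 0.023]
ft_force: [1.4, -1.5, -2.9]
grip_width: 0.024
```

```bash
python3 st.py|sed -n '1p;$p'; python3 tub.py .67 -.05 -40
```

```text
8.3 [ 0.4972 -0.0132  0.2443] yaw 11.18 tilt [0.007 0.023] F [ 1.4 -1.5 -2.9] w 0.024
TIP [0.6195 0.0098 0.0163]
tub [ 0.6721 -0.0536] yaw -27.9 n 6 res 0.0095
corners [[0.756, -0.024], [0.695, -0.139], [0.589, -0.083], [0.65, 0.032]] plate margins mm [ 23.  10. -52.  91.]
loop opening [ 0.6041 -0.0175]
```

```bash
python3 - <<'E'
s=open('tub.py').read()
s=s.replace("P=balls(c,img,g[:2]); r=fit(P,g[:2],np.radians(g[2]))","P=balls(c,img,g[:2]); r=min((fit(P,np.array(g[:2])+[i,j],np.radians(g[2]+k)) for k in (-20,-10,0,10,20) for i in (-.02,0,.02) for j in(-.02,0,.02)),key=lambda r:r[3])")
open('tub.py','w').write(s)
E
python3 tub.py .68 -.06 -50; python3 look.py t5
```

```text
tub [ 0.6833 -0.0563] yaw -47.0 n 8 res 0.0076
corners [[0.772, -0.056], [0.677, -0.144], [0.595, -0.057], [0.69, 0.032]] plate margins mm [ 29.  -6. -57.  91.]
loop opening [ 0.6307 -0.    ]
```

View pics/t5.png

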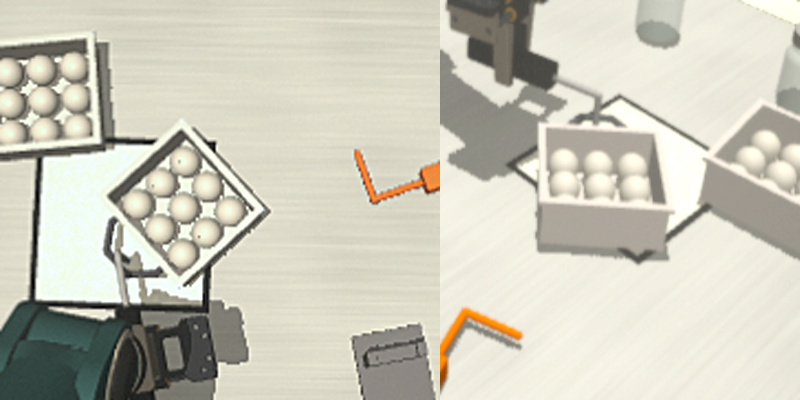

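The tub is at about top (264,182) and turned about -46°, with the hook in the loop at crop (120,235). The plain tub is untouched. I replan from here.

```bash
python3 - <<'E'
from s2 import *
best=[]
for ax,ay,bx,by in itertools.product(np.arange(.5,.68,.02),np.arange(.02,.2,.02),np.arange(.52,.6,.015),np.arange(-.04,.14,.02)):
    c,t,m,o=run([(ax,ay)],(.685,-.056),np.radians(-46))
    if m<.012: continue
    c,t,m2,o2=run([(bx,by)],c,t,np.array([-.089,-.008]))
    best.append((np.hypot(c[0]-.655,c[1]-.015)*2000+abs(np.degrees(t)),ax,ay,bx,by,m,o+o2))
for b in sorted(best,key=lambda b:b[0])[:6]: print([np.round(x,3).tolist() for x in b])
E
```

```text
[8.633, 0.54, 0.14, 0.565, 0.0, 0.014, [[0.593, 0.068, -45.8], [0.653, 0.015, 4.8]]]
[8.824, 0.52, 0.12, 0.565, 0.0, 0.018, [[0.583, 0.056, -38.1], [0.654, 0.012, 2.8]]]
[10.877, 0.56, 0.14, 0.565, 0.0, 0.014, [[0.608, 0.064, -50.4], [0.654, 0.011, 1.6]]]
[11.35, 0.5, 0.1, 0.565, 0.0, 0.018, [[0.571, 0.045, -30.4], [0.654, 0.01, 1.4]]]
[11.677, 0.54, 0.14, 0.565, 0.02, 0.014, [[0.593, 0.068, -45.8], [0.654, 0.017, -6.8]]]
[11.884, 0.5, 0.12, 0.565, 0.02, 0.017, [[0.567, 0.06, -34.2], [0.654, 0.017, -6.7]]]
```

Emit:
send_rows(
  plan=[
    {"grip": -1,"x": -9,"y": 12,"z": 0,"turn": 0},
    {"grip": -1,"x": -9,"y": 15,"z": 0,"turn": 0},
    {"grip": -1,"x": -9,"y": 15,"z": 0,"turn": 0},
    {"grip": -1,"x": -9,"y": 15,"z": 0,"turn": 0},
    {"grip": -1,"x": -9,"y": 15,"z": 0,"turn": 0},
    {"grip": -1,"x": -9,"y": 15,"z": 0,"turn": 0},
    {"grip": -1,"x": -9,"y": 15,"z": 0,"turn": 0},
  ],
)

```text
time_s: 9.2
eef_pos: [0.4327, 0.0848, 0.245]
tcp_rot: [0.642, 0.766, 0.007, 0.026]
ft_force: [1.3, -0.8, -3.2]
grip_width: 0.0235
```

```bash
python3 st.py|sed -n '1p;$p'; python3 tub.py .615 .035 -45
```

```text
9.2 [0.4327 0.0848 0.245 ] yaw 10.12 tilt [0.007 0.026] F [ 1.3 -0.8 -3.2] w 0.0235
TIP [0.5554 0.1056 0.017 ]
tub [0.6034 0.0371] yaw -31.9 n 5 res 0.0071
corners [[0.689, 0.061], [0.62, -0.05], [0.518, 0.014], [0.587, 0.124]] plate margins mm [-48.  77.  37.  -1.]
loop opening [0.538  0.0777]
```

```bash
sed -i 's/ctr,axis=1)<.075/ctr,axis=1)<.06/' tub.py; python3 - <<'E'
from tub import *
c=cam('top')
for p2 in (10,12,15):
  for p1 in (40,80):
    img=c['color']; 
    def b(ctr,z=.04):
        u,v=proj(c,[[*ctr,z]])[0]; r=42; x0,y0=int(u-r),int(v-r)
        g=cv2.resize(img[y0:y0+2*r,x0:x0+2*r,0],None,fx=6,fy=6,interpolation=2)
        h=cv2.HoughCircles(cv2.GaussianBlur(g,(0,0),3),cv2.HOUGH_GRADIENT,1.5,68,param1=p1,param2=p2,minRadius=30,maxRadius=46)
        P=onz(c,h[0][:,:2]/6+[x0,y0]-.4,z)[:,:2]; return P[np.linalg.norm(P-ctr,axis=1)<.06]
    P=b((.606,.036)); r=min((fit(P,np.array([.606+i,.036+j]),np.radians(-45+k)) for k in (-20,-10,0,10,20) for i in (-.015,0,.015) for j in(-.015,0,.015)),key=lambda r:r[3])
    print(p1,p2,r[:4])
E
```

```text
40 10 (array([0.60520079, 0.03020063]), np.float64(-51.274994363965625), 10, np.float64(0.004032814676071304))
80 10 (array([0.60624457, 0.03048173]), np.float64(-51.198172061930876), 10, np.float64(0.005115048264041964))
40 12 (array([0.60793722, 0.02915455]), np.float64(-52.961425467687704), 9, np.float64(0.0014402127189259036))
80 12 (array([0.60728175, 0.0310351 ]), np.float64(-52.6692193043742), 8, np.float64(0.004308140136559157))
40 15 (array([0.60793722, 0.02915455]), np.float64(-52.961425467687704), 9, np.float64(0.0014402127189259036))
80 15 (array([0.60500263, 0.02626701]), np.float64(-53.040065754112966), 6, np.float64(0.0020991905441436927))
```

```bash
sed -i 's/g=cv2.resize(cv2.cvtColor(\(.*\),6),None/g=cv2.resize(\1[...,0],None/; s/1.5,62,param1=80,param2=18/1.5,68,param1=40,param2=12/; s/maxRadius=48/maxRadius=46/' tub.py; python3 tub.py .606 .035 -50; python3 - <<'E'
from s2 import *
best=[]
for ax,ay,bx,by in itertools.product(np.arange(.53,.6,.01),np.arange(.1,.18,.01),np.arange(.52,.6,.01),np.arange(-.04,.14,.02)):
    c,t,m,o=run([(ax,ay)],(.61,.029),np.radians(-53))
    if m<.012: continue
    c,t,m2,o2=run([(bx,by)],c,t,np.array([-.089,-.008]))
    best.append((np.hypot(c[0]-.655,c[1]-.015)*2000+abs(np.degrees(t)),ax,ay,bx,by,m,o+o2))
for b in sorted(best,key=lambda b:b[0])[:6]: print([np.round(x,3).tolist() for x in b])
E
```

```text
tub [0.6055 0.0308] yaw -52.2 n 10 res 0.0038
corners [[0.694, 0.023], [0.591, -0.056], [0.517, 0.038], [0.62, 0.118]] plate margins mm [-49.  72.  31.   5.]
loop opening [0.5583 0.0916]
[10.885, 0.53, 0.17, 0.57, 0.0, 0.03, [[0.574, 0.092, -52.7], [0.658, 0.014, 4.2]]]
[12.365, 0.53, 0.16, 0.57, 0.0, 0.03, [[0.577, 0.083, -50.9], [0.659, 0.012, 2.4]]]
[15.041, 0.53, 0.15, 0.57, 0.0, 0.03, [[0.579, 0.075, -48.9], [0.659, 0.009, 0.7]]]
[16.774, 0.53, 0.14, 0.56, 0.0, 0.03, [[0.582, 0.067, -46.8], [0.649, 0.011, 1.8]]]
[16.819, 0.54, 0.17, 0.57, 0.0, 0.03, [[0.58, 0.09, -56.0], [0.659, 0.008, -0.1]]]
[16.843, 0.54, 0.17, 0.56, 0.0, 0.03, [[0.58, 0.09, -56.0], [0.649, 0.013, 3.4]]]
```

```bash
python3 - <<'E'
from s2 import *
best=[]
for ax,ay,bx,by in itertools.product(np.arange(.53,.6,.01),np.arange(.1,.18,.01),np.arange(.52,.62,.01),np.arange(-.08,.12,.02)):
    c,t,m,o=run([(ax,ay)],(.61,.029),np.radians(-53))
    if m<.012: continue
    c,t,m2,o2=run([(bx,by)],c,t,np.array([-.069,-.026]))
    if m2<.008: continue
    best.append((np.hypot(c[0]-.655,c[1]-.015)*2000+abs(np.degrees(t)),ax,ay,bx,by,m2,o+o2))
for b in sorted(best,key=lambda b:b[0])[:6]: print([np.round(x,3).tolist() for x in b])
E
```

```text
[8.816, 0.56, 0.17, 0.59, -0.02, 0.014, [[0.59, 0.085, -62.8], [0.655, 0.014, 6.9]]]
[8.937, 0.53, 0.11, 0.59, -0.02, 0.016, [[0.591, 0.044, -39.6], [0.655, 0.014, 6.8]]]
[10.459, 0.55, 0.15, 0.59, -0.02, 0.017, [[0.59, 0.07, -55.8], [0.656, 0.013, 5.9]]]
[10.56, 0.54, 0.13, 0.59, -0.02, 0.017, [[0.591, 0.056, -48.0], [0.656, 0.013, 5.8]]]
[10.668, 0.54, 0.14, 0.59, -0.02, 0.016, [[0.588, 0.064, -50.2], [0.655, 0.016, 8.5]]]
[11.966, 0.55, 0.16, 0.59, -0.02, 0.013, [[0.587, 0.078, -57.7], [0.654, 0.016, 8.9]]]
```

Emit:
send_rows(
  plan=[
    {"grip": -1,"x": -5,"y": 12,"z": 0,"turn": 0},
    {"grip": -1,"x": -5,"y": 13,"z": 0,"turn": 0},
    {"grip": -1,"x": -5,"y": 13,"z": 0,"turn": 0},
    {"grip": -1,"x": -3,"y": 10,"z": 0,"turn": 0},
  ],
)

```text
time_s: 9.75
eef_pos: [0.4172, 0.1286, 0.2457]
tcp_rot: [0.645, 0.763, 0.008, 0.029]
ft_force: [0.7, -2.1, -2.6]
grip_width: 0.0241
```

```bash
python3 st.py|sed -n '1p;$p'; python3 tub.py .582 .07 -50
```

```text
9.75 [0.4172 0.1286 0.2457] yaw 9.59 tilt [0.008 0.029] F [ 0.7 -2.1 -2.6] w 0.0241
TIP [0.5401 0.1482 0.0177]
tub [0.5878 0.0636] yaw -61.2 n 8 res 0.0051
corners [[0.674, 0.042], [0.56, -0.02], [0.502, 0.085], [0.616, 0.147]] plate margins mm [-64.  92.  67. -24.]
loop opening [0.5508 0.1311]
```

Emit:
send_rows(
  plan=[
    {"grip": -1,"x": 4,"y": -12,"z": 0,"turn": 1},
    {"grip": -1,"x": 4,"y": -14,"z": 0,"turn": 1},
    {"grip": -1,"x": 4,"y": -14,"z": 0,"turn": 0},
    {"grip": -1,"x": 4,"y": -14,"z": 0,"turn": 0},
    {"grip": -1,"x": 4,"y": -14,"z": 0,"turn": 0},
    {"grip": -1,"x": 4,"y": -14,"z": 0,"turn": 0},
  ],
)

```text
time_s: 10.4
eef_pos: [0.4416, 0.0479, 0.2457]
tcp_rot: [0.625, 0.78, 0.009, 0.026]
ft_force: [0.6, 2.7, -1.3]
grip_width: 0.024
```

```bash
python3 st.py|sed -n '1p;$p'; python3 tub.py .62 .045 -40; python3 look.py t6
```

```text
10.4 [0.4416 0.0479 0.2457] yaw 12.55 tilt [0.009 0.026] F [ 0.6  2.7 -1.3] w 0.024
TIP [0.5633 0.0738 0.0177]
tub [0.6323 0.049 ] yaw -43.6 n 8 res 0.0051
corners [[0.721, 0.055], [0.631, -0.039], [0.544, 0.043], [0.634, 0.137]] plate margins mm [-22.  45.  48. -14.]
loop opening [0.5766 0.1021]
```

View pics/t6.png

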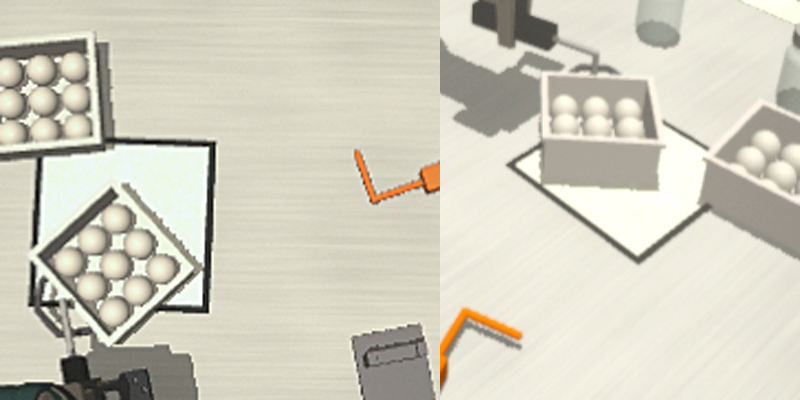

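The tub centre is at crop (117,265) with yaw about -46°, and the rod is in the loop at crop (65,305). The tub still has to go about 40 mm to +x and turn back. I make the fit robust and replan.

```bash
python3 - <<'E'
s=open('tub.py').read()
s=s.replace("    return c,np.degrees(th),len(P)","    k=np.linalg.norm(L-N if 0 else (P-c)@R-N,axis=1)\n    if len(P)>5 and k.max()>.006: return fit(P[k<k.max()],c,th)\n    return c,np.degrees(th),len(P)")
s=s.replace("key=lambda r:r[3])","key=lambda r:r[3]-.002*r[2])")
open('tub.py','w').write(s)
from h import *
print(onz(cam('top'),[(233.2,209.3)],.04))
E
python3 tub.py .615 .03 -45 
python3 - <<'E'
from s2 import *
best=[]
for bx,by,ex,ey in itertools.product(np.arange(.52,.66,.01),np.arange(-.08,.12,.02),np.arange(.54,.62,.02),np.arange(-.04,.06,.02)):
    c,t,m2,o2=run([(bx,by),(ex,ey)],(.62,.025),np.radians(-45),np.array([-.069,-.022]))
    if m2<.008: continue
    best.append((np.hypot(c[0]-.65,c[1]-.015)*2000+abs(np.degrees(t)),bx,by,ex,ey,m2,o2))
for b in sorted(best,key=lambda b:b[0])[:6]: print([np.round(x,3).tolist() for x in b])
E
```

```text
[[0.61120757 0.01440532 0.04      ]]
tub [0.612  0.0154] yaw -48.0 n 7 res 0.0012
corners [[0.7, 0.014], [0.604, -0.073], [0.524, 0.016], [0.62, 0.103]] plate margins mm [-42.  66.  14.  20.]
loop opening [0.5605 0.0726]
[7.233, 0.53, -0.04, 0.58, 0.0, 0.022, [[0.596, -0.011, 6.1], [0.651, 0.015, -5.5]]]
[7.245, 0.52, -0.02, 0.58, 0.0, 0.021, [[0.59, -0.001, -2.4], [0.651, 0.016, -5.0]]]
[8.143, 0.54, -0.06, 0.58, 0.0, 0.023, [[0.601, -0.021, 14.8], [0.651, 0.015, -6.1]]]
[8.229, 0.54, -0.08, 0.58, 0.0, 0.018, [[0.595, -0.033, 22.8], [0.65, 0.017, -4.1]]]
[8.82, 0.53, -0.06, 0.58, 0.0, 0.017, [[0.591, -0.021, 14.5], [0.65, 0.018, -3.6]]]
[9.339, 0.55, -0.08, 0.58, 0.0, 0.022, [[0.605, -0.032, 23.5], [0.651, 0.014, -6.5]]]
```

Emit:
send_rows(
  plan=[
    {"grip": -1,"x": -2,"y": -12,"z": 0,"turn": 0},
    {"grip": -1,"x": -3,"y": -13,"z": 0,"turn": 0},
    {"grip": -1,"x": -3,"y": -13,"z": 0,"turn": 0},
    {"grip": -1,"x": -3,"y": -13,"z": 0,"turn": 0},
    {"grip": -1,"x": -3,"y": -13,"z": 0,"turn": 0},
  ],
)

```text
time_s: 11.15
eef_pos: [0.4254, -0.0143, 0.2452]
tcp_rot: [0.621, 0.783, 0.008, 0.025]
ft_force: [-0.6, 2.0, -1.3]
grip_width: 0.0235
```

```bash
python3 st.py|sed -n '1p;$p'; python3 tub.py .61 .0 -20
```

```text
11.15 [ 0.4254 -0.0143  0.2452] yaw 13.21 tilt [0.008 0.025] F [-0.6  2.  -1.3] w 0.0235
TIP [0.5468 0.0131 0.0172]
tub [ 0.619  -0.0015] yaw -31.0 n 9 res 0.0011
corners [[0.704, 0.023], [0.637, -0.088], [0.534, -0.026], [0.601, 0.085]] plate margins mm [-32.  62.  -1.  38.]
loop opening [0.553  0.0381]
```

```bash
cat > opt.py <<'E'
from s2 import *
import sys
cx,cy,t0=map(float,sys.argv[1:4]); best=[]
for bx,by,ex,ey in itertools.product(np.arange(.52,.62,.01),np.arange(-.08,.04,.01),np.arange(.56,.63,.01),np.arange(-.02,.08,.01)):
    c,t,m1,o1=run([(bx,by)],(cx,cy),np.radians(t0),np.array([-.069,-.025]))
    c,t,m2,o2=run([(ex,ey)],c,t,np.array([-.067,.025]))
    if m2<.008: continue
    best.append((np.hypot(c[0]-.655,c[1]-.016)*2000+abs(np.degrees(t))/2,bx,by,ex,ey,m2,o1+o2))
for b in sorted(best,key=lambda b:b[0])[:6]: print([np.round(x,3).tolist() for x in b])
E
python3 opt.py .621 -.0015 -31
```

```text
[26.613, 0.61, -0.08, 0.6, 0.06, 0.008, [[0.664, -0.03, 22.6], [0.651, 0.01, -24.0]]]
[28.115, 0.6, -0.06, 0.6, 0.06, 0.008, [[0.664, -0.023, 10.1], [0.651, 0.009, -24.5]]]
[28.9, 0.61, -0.08, 0.6, 0.07, 0.009, [[0.664, -0.03, 22.6], [0.648, 0.017, -27.9]]]
[29.997, 0.6, -0.06, 0.6, 0.07, 0.009, [[0.664, -0.023, 10.1], [0.647, 0.016, -28.4]]]
[30.538, 0.6, -0.07, 0.6, 0.06, 0.009, [[0.66, -0.027, 15.9], [0.65, 0.009, -25.4]]]
[31.093, 0.61, -0.06, 0.59, 0.05, 0.01, [[0.673, -0.023, 10.8], [0.647, 0.007, -16.1]]]
```

```bash
cat > opt1.py <<'E'
from s2 import *
import sys
cx,cy,t0=map(float,sys.argv[1:4]); pin=np.array(list(map(float,sys.argv[4:6]))); best=[]
def marg(c,t):
    hx=.06*abs(np.cos(t))+.065*abs(np.sin(t)); hy=.065*abs(np.cos(t))+.06*abs(np.sin(t))
    return min(c[0]-hx-.566,.766-c[0]-hx,c[1]-hy+.087,.123-c[1]-hy)
for bx,by in itertools.product(np.arange(.52,.65,.005),np.arange(-.1,.12,.005)):
    c,t,m1,o1=run([(bx,by)],(cx,cy),np.radians(t0),pin)
    if m1>.012: best.append((marg(c,t),bx,by,m1,o1))
for b in sorted(best,key=lambda b:-b[0])[:5]: print([np.round(x,3).tolist() for x in b])
E
python3 opt1.py .621 -.0015 -31 -.069 -.025;python3 opt1.py .621 -.0015 -31 -.067 .025; python3 opt1.py .621 -.0015 -31 -.067 .0
```

```text
[0.016, 0.62, 0.08, 0.013, [[0.656, 0.016, -80.4]]]
[0.016, 0.62, 0.085, 0.015, [[0.654, 0.02, -82.6]]]
[0.015, 0.62, 0.09, 0.015, [[0.651, 0.024, -84.6]]]
[0.015, 0.62, 0.095, 0.015, [[0.649, 0.028, -86.6]]]
[0.014, 0.62, 0.1, 0.015, [[0.647, 0.032, -88.4]]]
[-0.001, 0.645, 0.065, 0.02, [[0.648, -0.006, -66.8]]]
[-0.002, 0.645, 0.07, 0.02, [[0.647, -0.002, -67.8]]]
[-0.002, 0.645, 0.075, 0.02, [[0.646, 0.003, -68.7]]]
[-0.003, 0.645, 0.08, 0.02, [[0.645, 0.008, -69.6]]]
[-0.003, 0.645, 0.085, 0.02, [[0.644, 0.013, -70.4]]]
[0.016, 0.645, 0.075, 0.013, [[0.658, 0.009, -79.2]]]
[0.016, 0.645, 0.08, 0.013, [[0.656, 0.014, -80.8]]]
[0.016, 0.645, 0.085, 0.014, [[0.654, 0.019, -82.2]]]
[0.015, 0.645, 0.09, 0.015, [[0.652, 0.023, -83.6]]]
[0.015, 0.645, 0.095, 0.015, [[0.651, 0.028, -84.9]]]
```

```bash
cat > opt2.py <<'E'
from opt1 import marg
from s2 import *
import sys
cx,cy,t0=map(float,sys.argv[1:4]); A=np.array(list(map(float,sys.argv[4:6])));best=[]
for bx,by,ex,ey in itertools.product(np.arange(.58,.7,.01),np.arange(-.02,.1,.015),np.arange(.58,.7,.015),np.arange(.08,.16,.01)):
    c,t,m1,o1=run([(bx,by)],(cx,cy),np.radians(t0),A)
    if m1<.01: continue
    c,t,m2,o2=run([(ex,ey)],c,t,np.array([-.089,0]))
    if m2>.01: best.append((marg(c,t),bx,by,ex,ey,min(m1,m2),o1+o2))
for b in sorted(best,key=lambda b:-b[0])[:5]: print([np.round(x,3).tolist() for x in b])
E
sed -i 's/^for/if __name__=="__main__":\n  for/; s/^    c,t,m1/      c,t,m1/; s/^    if m1/      if m1/' opt1.py
sed -i 's/^cx,cy.*/if __name__=="__main__": cx,cy,t0=map(float,sys.argv[1:4]); pin=np.array(list(map(float,sys.argv[4:6])));\nbest=[]/' opt1.py
python3 opt2.py .621 -.0015 -31 -.067 .025
```

```text
[0.025, 0.67, 0.085, 0.655, 0.09, 0.01, [[0.655, 0.015, -82.0], [0.659, 0.001, -87.6]]]
[0.025, 0.66, 0.07, 0.655, 0.09, 0.01, [[0.653, -0.001, -75.3], [0.659, 0.001, -87.6]]]
[0.025, 0.64, 0.055, 0.655, 0.09, 0.01, [[0.65, -0.016, -61.9], [0.659, 0.001, -87.6]]]
[0.025, 0.6, 0.055, 0.655, 0.09, 0.01, [[0.633, -0.008, -41.7], [0.659, 0.001, -87.5]]]
[0.025, 0.64, 0.04, 0.655, 0.1, 0.01, [[0.654, -0.03, -57.9], [0.659, 0.011, -87.7]]]
```

Emit:
send_rows(
  plan=[
    {"grip": -1,"x": 8,"y": 8,"z": 0,"turn": 0},
    {"grip": -1,"x": 11,"y": 8,"z": 0,"turn": 0},
    {"grip": -1,"x": 13,"y": 8,"z": 0,"turn": 0},
    {"grip": -1,"x": 13,"y": 8,"z": 0,"turn": 0},
    {"grip": -1,"x": 13,"y": 8,"z": 0,"turn": 0},
  ],
)

```text
time_s: 11.7
eef_pos: [0.4847, 0.0283, 0.2442]
tcp_rot: [0.622, 0.783, 0.006, 0.022]
ft_force: [-1.3, -0.0, -1.4]
grip_width: 0.0235
```

```bash
python3 st.py|sed -n '1p;$p'; python3 tub.py .63 .0 -45
```

```text
11.7 [0.4847 0.0283 0.2442] yaw 13.1 tilt [0.006 0.022] F [-1.3 -0.  -1.4] w 0.0235
TIP [0.6061 0.0554 0.0162]
tub [ 0.6474 -0.0027] yaw -41.3 n 8 res 0.0017
corners [[0.735, 0.007], [0.65, -0.091], [0.559, -0.012], [0.645, 0.086]] plate margins mm [-7. 31. -4. 37.]
loop opening [0.5895 0.0481]
```

```bash
python3 opt2.py .649 -.0027 -41.3 -.068 .018; python3 -c "
from s2 import *
print(run([(.61,.10)],(.649,-.0027),np.radians(-41.3),np.array([-.08,.02])),run([(.625,.10)],(.649,-.0027),np.radians(-41.3),np.array([-.08,.02])))"
```

```text
[0.015, 0.61, 0.025, 0.64, 0.12, 0.01, [[0.659, -0.026, -31.1], [0.656, 0.032, -79.7]]]
[0.015, 0.62, 0.055, 0.64, 0.12, 0.01, [[0.655, -0.006, -45.8], [0.656, 0.032, -79.8]]]
[0.015, 0.6, 0.025, 0.64, 0.12, 0.01, [[0.653, -0.021, -26.5], [0.656, 0.032, -80.0]]]
[0.015, 0.62, 0.07, 0.64, 0.12, 0.01, [[0.65, 0.006, -49.9], [0.655, 0.032, -80.0]]]
[0.015, 0.61, 0.04, 0.64, 0.12, 0.011, [[0.654, -0.015, -36.4], [0.655, 0.032, -80.1]]]
(array([0.64174362, 0.0238802 ]), np.float64(-0.9307258114396508), np.float64(0.009663336489051585), [(np.float64(0.642), np.float64(0.024), np.float64(-53.3))]) (array([0.64848723, 0.02092544]), np.float64(-1.037098140228336), np.float64(0.010663353394347028), [(np.float64(0.648), np.float64(0.021), np.float64(-59.4))])
```

Emit:
send_rows(
  plan=[
    {"grip": -1,"x": 7,"y": 10,"z": 0,"turn": 0},
    {"grip": -1,"x": 6,"y": 12,"z": 0,"turn": 0},
    {"grip": -1,"x": 6,"y": 12,"z": 0,"turn": 0},
  ],
)

```text
time_s: 12.05
eef_pos: [0.509, 0.0669, 0.2445]
tcp_rot: [0.621, 0.783, 0.008, 0.025]
ft_force: [0.1, -1.6, -2.1]
grip_width: 0.0239
```

```bash
python3 st.py|sed -n '1p;$p'; python3 tub.py .65 .01 -55
```

```text
12.05 [0.509  0.0669 0.2445] yaw 13.18 tilt [0.008 0.025] F [ 0.1 -1.6 -2.1] w 0.0239
TIP [0.6304 0.0942 0.0165]
tub [0.6496 0.009 ] yaw -52.2 n 9 res 0.0016
corners [[0.738, 0.001], [0.635, -0.078], [0.561, 0.017], [0.664, 0.096]] plate margins mm [-5. 28.  9. 27.]
loop opening [0.6024 0.0698]
```

Emit:
send_rows(
  plan=[
    {"grip": -1,"x": 10,"y": 9,"z": 0,"turn": 0},
    {"grip": -1,"x": 10,"y": 9,"z": 0,"turn": 0},
  ],
)

```text
time_s: 12.3
eef_pos: [0.5298, 0.0881, 0.2445]
tcp_rot: [0.62, 0.784, 0.008, 0.025]
ft_force: [-0.9, -1.5, -0.7]
grip_width: 0.0237
```

```bash
python3 st.py|sed -n '1p;$p'; python3 tub.py .65 .01 -65; python3 tub.py .80 .104 6;python3 look.py t7
```

```text
12.3 [0.5298 0.0881 0.2445] yaw 13.33 tilt [0.008 0.025] F [-0.9 -1.5 -0.7] w 0.0237
TIP [0.6511 0.1157 0.0165]
tub [0.6523 0.0283] yaw -66.1 n 8 res 0.0013
corners [[0.736, -0.0], [0.617, -0.053], [0.569, 0.057], [0.687, 0.109]] plate margins mm [ 3. 30. 34. 14.]
loop opening [0.621  0.0987]
tub [0.7965 0.1048] yaw 4.7 n 9 res 0.0016
corners [[0.851, 0.175], [0.862, 0.045], [0.742, 0.035], [0.731, 0.165]] plate margins mm [165. -96. 122. -52.]
loop opening [0.7198 0.0984]
```

View pics/t7.png

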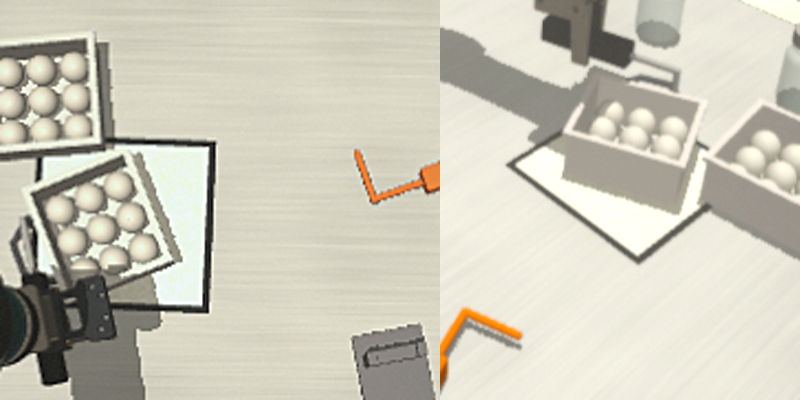

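```bash
python3 - <<'E'
from opt1 import marg
from s2 import *
for w in [(.665,.116),(.68,.116),(.675,.105),(.675,.095),(.685,.1),(.69,.09)]:
    c,t,m,o=run([w],(.654,.028),np.radians(-66),np.array([-.08,.034])); print(w,o,round(m,4),round(marg(c,t),4))
E
```

```text
(0.665, 0.116) [(np.float64(0.657), np.float64(0.029), np.float64(-72.2))] 0.0065 0.0109
(0.68, 0.116) [(np.float64(0.661), np.float64(0.031), np.float64(-79.5))] 0.005 0.0203
(0.675, 0.105) [(np.float64(0.659), np.float64(0.019), np.float64(-77.4))] 0.0074 0.0167
(0.675, 0.095) [(np.float64(0.659), np.float64(0.01), np.float64(-77.8))] 0.0078 0.0165
(0.685, 0.1) [(np.float64(0.661), np.float64(0.016), np.float64(-82.8))] 0.0075 0.0233
(0.69, 0.09) [(np.float64(0.662), np.float64(0.008), np.float64(-86.0))] 0.0076 0.0266
```

Emit:
send_rows(
  plan=[
    {"grip": -1,"x": 9,"y": -3,"z": 0,"turn": 0},
    {"grip": -1,"x": 10,"y": -4,"z": 0,"turn": 0},
    {"grip": -1,"x": 8,"y": -4,"z": 0,"turn": 0},
  ],
)

```text
time_s: 12.8
eef_pos: [0.5561, 0.0764, 0.2442]
tcp_rot: [0.619, 0.785, 0.008, 0.023]
ft_force: [-0.4, 1.1, -1.2]
grip_width: 0.0239
```

```bash
python3 st.py|sed -n '1p;$p'; python3 tub.py .66 .02 -75; python3 tub.py .80 .104 6|head -1
```

```text
12.8 [0.5561 0.0764 0.2442] yaw 13.5 tilt [0.008 0.023] F [-0.4  1.1 -1.2] w 0.0239
TIP [0.6774 0.1044 0.0162]
tub [0.6608 0.0275] yaw -78.8 n 8 res 0.0012
corners [[0.736, -0.019], [0.609, -0.044], [0.585, 0.074], [0.713, 0.099]] plate margins mm [19. 30. 43. 24.]
loop opening [0.6458 0.103 ]
tub [0.7966 0.1054] yaw 4.2 n 9 res 0.0016
```

The bottom now lies inside the plate with margins of 19 mm or more, and the plain tub is unmoved. I free the hook from the wire and lift it out.

Emit:
send_rows(
  plan=[
    {"grip": -1,"x": -7,"y": 3,"z": 0,"turn": 0},
    {"grip": -1,"x": 0,"y": 0,"z": 15,"turn": 0},
    {"grip": -1,"x": 0,"y": 0,"z": 30,"turn": 0},
    {"grip": -1,"x": 0,"y": 0,"z": 40,"turn": 0},
  ],
)

```text
time_s: 13.3
eef_pos: [0.5468, 0.0774, 0.3281]
tcp_rot: [0.621, 0.784, 0.003, 0.021]
ft_force: [-0.0, 0.5, -2.0]
grip_width: 0.0238
```

```bash
python3 st.py|sed -n '1p;$p'; python3 tub.py .66 .02 -75
```

```text
13.3 [0.5468 0.0774 0.3281] yaw 13.24 tilt [0.003 0.021] F [-0.   0.5 -2. ] w 0.0238
TIP [0.6682 0.1048 0.1001]
tub [0.661  0.0249] yaw -79.5 n 7 res 0.0013
corners [[0.736, -0.022], [0.608, -0.046], [0.586, 0.072], [0.714, 0.096]] plate margins mm [20. 30. 41. 27.]
loop opening [0.647  0.1006]
```

Emit:
send_rows(
  plan=[
    {"grip": -1,"x": -15,"y": -30,"z": 5,"turn": 0},
    {"grip": -1,"x": -12,"y": -45,"z": 0,"turn": 0},
    {"grip": -1,"x": -10,"y": -47,"z": 0,"turn": 0},
    {"grip": -1,"x": -8,"y": -47,"z": 0,"turn": 0},
    {"grip": -1,"x": -8,"y": -47,"z": 0,"turn": 0},
    {"grip": -1,"x": -8,"y": -47,"z": 0,"turn": 0},
    {"grip": -1,"x": -5,"y": -40,"z": 0,"turn": 0},
    {"grip": -1,"x": -5,"y": -35,"z": 0,"turn": 0},
  ],
)

```text
time_s: 14.15
eef_pos: [0.4737, -0.2654, 0.3539]
tcp_rot: [0.615, 0.787, 0.018, 0.032]
ft_force: [-0.5, 0.2, -1.4]
grip_width: 0.0239
```

```bash
python3 st.py
```

```text
14.15 [ 0.4737 -0.2654  0.3539] yaw 13.99 tilt [0.018 0.032] F [-0.5  0.2 -1.4] w 0.0239
hook tip [ 0.5901 -0.2364] tipz 0.1229
grasp [ 0.4859 -0.2674  0.1833] zaxis [ 0.072 -0.011 -0.997]
tip true [ 0.374  -0.2971  0.1155] [ 0.6063 -0.239   0.1315]
TIP [ 0.5947 -0.2364  0.1259]
```

Emit:
send_rows(
  plan=[
    {"grip": -1,"x": -10,"y": -25,"z": -5,"turn": -1.4},
    {"grip": -1,"x": -2,"y": -8,"z": -10,"turn": 0},
    {"grip": -1,"x": 0,"y": 0,"z": -10,"turn": 0},
  ],
)

```text
time_s: 14.45
eef_pos: [0.4588, -0.3053, 0.3323]
tcp_rot: [0.629, 0.777, 0.017, 0.036]
ft_force: [0.9, -0.7, -1.6]
grip_width: 0.0236
```

```bash
python3 st.py
```

```text
14.45 [ 0.4588 -0.3053  0.3323] yaw 12.03 tilt [0.017 0.036] F [ 0.9 -0.7 -1.6] w 0.0236
hook tip [ 0.5762 -0.2803] tipz 0.1013
grasp [ 0.4722 -0.3085  0.1619] zaxis [ 0.078 -0.019 -0.997]
tip true [ 0.3598 -0.3348  0.0934] [ 0.5939 -0.2846  0.1108]
TIP [ 0.5808 -0.2805  0.1043]
```

Emit:
send_rows(
  plan=[
    {"grip": -1,"x": 2,"y": 4,"z": -10,"turn": 0.5},
    {"grip": -1,"x": 0,"y": 0,"z": -18,"turn": 0},
    {"grip": -1,"x": 0,"y": 0,"z": -18,"turn": 0},
  ],
)

```text
time_s: 14.75
eef_pos: [0.4632, -0.296, 0.2844]
tcp_rot: [0.622, 0.782, 0.019, 0.036]
ft_force: [0.4, -0.4, -1.3]
grip_width: 0.0237
```

```bash
python3 st.py
```

```text
14.75 [ 0.4632 -0.296   0.2844] yaw 12.99 tilt [0.019 0.036] F [ 0.4 -0.4 -1.3] w 0.0237
hook tip [ 0.5801 -0.269 ] tipz 0.0534
grasp [ 0.477  -0.2986  0.114 ] zaxis [ 0.081 -0.015 -0.997]
tip true [ 0.3653 -0.3265  0.0452] [ 0.5984 -0.2724  0.0632]
TIP [ 0.5847 -0.2691  0.0564]
```

Emit:
send_rows(
  plan=[
    {"grip": -1,"x": -2,"y": -5,"z": 0,"turn": -0.4},
    {"grip": -1,"x": 0,"y": 0,"z": -3,"turn": 0},
  ],
)

```text
time_s: 14.95
eef_pos: [0.4622, -0.2969, 0.2786]
tcp_rot: [0.622, 0.782, 0.019, 0.033]
ft_force: [1.0, -0.4, -1.2]
grip_width: 0.0236
```

```bash
python3 st.py
```

```text
14.95 [ 0.4622 -0.2969  0.2786] yaw 12.94 tilt [0.019 0.033] F [ 1.  -0.4 -1.2] w 0.0236
hook tip [ 0.5791 -0.2701] tipz 0.0476
grasp [ 0.4753 -0.2989  0.1081] zaxis [ 0.076 -0.011 -0.997]
tip true [ 0.3632 -0.3264  0.0396] [ 0.5965 -0.2726  0.0569]
TIP [ 0.5837 -0.2702  0.0506]
```

Emit:
send_rows(
  plan=[
    {"grip": -1,"x": 0,"y": -5,"z": 0,"turn": -0.4},
    {"grip": -1,"x": 0,"y": -1,"z": 0,"turn": 0},
  ],
)

```text
time_s: 15.15
eef_pos: [0.4631, -0.3019, 0.2789]
tcp_rot: [0.624, 0.78, 0.02, 0.033]
ft_force: [-0.4, -0.2, -2.1]
grip_width: 0.0237
```

```bash
python3 st.py
```

```text
15.15 [ 0.4631 -0.3019  0.2789] yaw 12.67 tilt [0.02  0.033] F [-0.4 -0.2 -2.1] w 0.0237
hook tip [ 0.5802 -0.2756] tipz 0.0479
grasp [ 0.4762 -0.3038  0.1084] zaxis [ 0.077 -0.011 -0.997]
tip true [ 0.3641 -0.3308  0.0399] [ 0.5976 -0.2781  0.0573]
TIP [ 0.5848 -0.2757  0.0509]
```

Good, within 2 mm. I lower into the saddles.

Emit:
send_rows(
  plan=[
    {"grip": -1,"x": -1,"y": 0,"z": -7,"turn": 0},
    {"grip": -1,"x": 0,"y": 0,"z": -6,"turn": 0},
  ],
)

```text
time_s: 15.35
eef_pos: [0.4627, -0.3023, 0.2669]
tcp_rot: [0.624, 0.78, 0.02, 0.035]
ft_force: [-0.1, -0.4, -1.8]
grip_width: 0.0235
```

```bash
python3 st.py
```

```text
15.35 [ 0.4627 -0.3023  0.2669] yaw 12.67 tilt [0.02  0.035] F [-0.1 -0.4 -1.8] w 0.0235
hook tip [ 0.5798 -0.276 ] tipz 0.0359
grasp [ 0.4765 -0.3045  0.0965] zaxis [ 0.08  -0.013 -0.997]
tip true [ 0.3646 -0.3316  0.0276] [ 0.598  -0.2789  0.0457]
TIP [ 0.5844 -0.2761  0.0389]
```

Emit:
send_rows(
  plan=[
    {"grip": -1,"x": -1,"y": 0,"z": -5,"turn": 0},
    {"grip": -1,"x": -1,"y": 0,"z": -3,"turn": 0},
  ],
)

```text
time_s: 15.55
eef_pos: [0.4608, -0.3023, 0.2582]
tcp_rot: [0.624, 0.78, 0.02, 0.035]
ft_force: [0.4, 3.5, 11.3]
grip_width: 0.0237
```

```bash
python3 st.py
```

```text
15.55 [ 0.4608 -0.3023  0.2582] yaw 12.67 tilt [0.02  0.035] F [ 0.4  3.5 11.3] w 0.0237
hook tip [ 0.5779 -0.276 ] tipz 0.0272
grasp [ 0.4747 -0.3044  0.0878] zaxis [ 0.081 -0.013 -0.997]
tip true [ 0.3628 -0.3316  0.0189] [ 0.5962 -0.2788  0.0371]
TIP [ 0.5825 -0.2761  0.0302]
```

Contact came where expected, with grasp z at 0.088. I release.

Emit:
send_rows(
  plan=[
    {"grip": -0.3,"x": 0,"y": 0,"z": 0,"turn": 0},
    {"grip": -0.3,"x": 0,"y": 0,"z": 0,"turn": 0},
    {"grip": 0.3,"x": 0,"y": 0,"z": 0,"turn": 0},
    {"grip": 0.8,"x": 0,"y": 0,"z": 0,"turn": 0},
    {"grip": 0.8,"x": 0,"y": 0,"z": 0,"turn": 0},
    {"grip": 0.8,"x": 0,"y": 0,"z": 0,"turn": 0},
  ],
)

```text
time_s: 16.15
eef_pos: [0.4608, -0.3028, 0.2586]
tcp_rot: [0.625, 0.78, 0.02, 0.036]
ft_force: [-0.8, -0.2, 0.7]
grip_width: 0.0619
```

```bash
python3 st.py; python3 - <<'E'
from h import *
a=cam('top')['color'][180:320,290:430]; b=cam('scene')['color'][170:310,190:330]
cv2.imwrite('pics/t8.png',cv2.convertScaleAbs(np.hstack([cv2.resize(a,(400,400)),cv2.resize(b,(400,400))]),alpha=1.6))
E
```

```text
16.15 [ 0.4608 -0.3028  0.2586] yaw 12.63 tilt [0.02  0.036] F [-0.8 -0.2  0.7] w 0.0619
hook tip [ 0.5779 -0.2766] tipz 0.0276
grasp [ 0.4748 -0.3051  0.0882] zaxis [ 0.082 -0.013 -0.997]
tip true [ 0.363  -0.3322  0.0191] [ 0.5965 -0.2796  0.0376]
TIP [ 0.5825 -0.2767  0.0306]
```

View pics/t8.png

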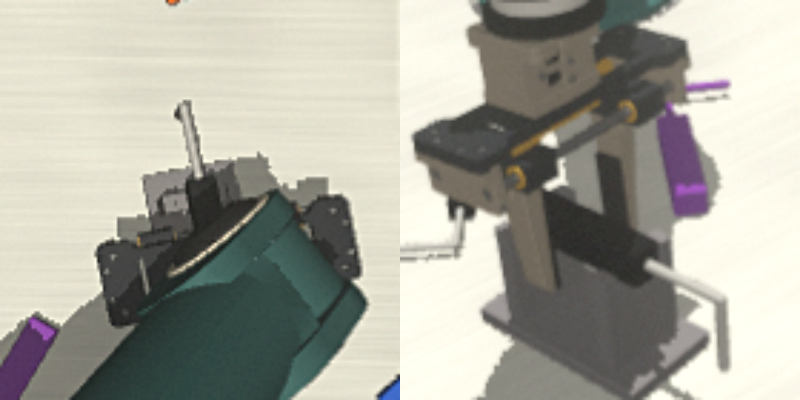

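The hook lies in the saddles with its bend at crop (183,107), which is about top (354,217), the same as at the start. I retreat straight up, since the tool is tilted and must not scrape.

Emit:
send_rows(
  plan=[
    {"grip": 1,"x": 0,"y": 0,"z": 0,"turn": 0},
    {"grip": 1,"x": 0,"y": 0,"z": 0,"turn": 0},
    {"grip": 1,"x": 0,"y": 0,"z": 10,"turn": 0},
    {"grip": 1,"x": 0,"y": 0,"z": 25,"turn": 0},
    {"grip": 1,"x": 0,"y": 0,"z": 40,"turn": 0},
    {"grip": 1,"x": 0,"y": 0,"z": 45,"turn": 0},
  ],
)

```text
time_s: 16.85
eef_pos: [0.4587, -0.3014, 0.3778]
tcp_rot: [0.625, 0.78, 0.018, 0.03]
ft_force: [1.3, -0.7, -0.0]
grip_width: 0.0918
```

Emit:
send_rows(
  plan=[
    {"grip": 1,"x": -10,"y": -40,"z": 20,"turn": 0},
    {"grip": 1,"x": -10,"y": -40,"z": 20,"turn": 0},
    {"grip": 1,"x": -10,"y": -45,"z": 0,"turn": 0},
    {"grip": 1,"x": -10,"y": -45,"z": 0,"turn": 0},
    {"grip": 1,"x": -10,"y": -30,"z": 0,"turn": 0},
    {"grip": 1,"x": 0,"y": 0,"z": 0,"turn": 0},
  ],
)

```text
time_s: 17.45
eef_pos: [0.4073, -0.5066, 0.4335]
tcp_rot: [0.622, 0.782, 0.019, 0.039]
ft_force: [0.1, 0.3, -0.0]
grip_width: 0.0922
```

```bash
python3 st.py|head -1; python3 tub.py .66 .02 -75; python3 tub.py .80 .104 6|head -1; python3 - <<'E'
from h import *
a=cam('top')['color'][90:310,170:390]; b=cam('scene')['color'][200:340,190:330]
cv2.imwrite('pics/t9.png',cv2.convertScaleAbs(np.hstack([cv2.resize(a,(450,450)),cv2.resize(b,(350,450))]),alpha=1.6))
A=cv2.imread('pics/top0.png')[205:305,330:400];B=cam('top')['color'][205:305,330:400]
print('rest region diff',cv2.absdiff(A,B).mean(), cv2.phaseCorrelate(A[...,0].astype(float),B[...,0].astype(float)))
E
```

```text
17.45 [ 0.4073 -0.5066  0.4335] yaw 13.06 tilt [0.019 0.039] F [ 0.1  0.3 -0. ] w 0.0922
tub [0.6606 0.026 ] yaw -80.1 n 9 res 0.0016
corners [[0.735, -0.022], [0.607, -0.044], [0.586, 0.074], [0.714, 0.096]] plate margins mm [20. 31. 43. 27.]
loop opening [0.6473 0.1019]
tub [0.7967 0.1049] yaw 4.5 n 9 res 0.002
rest region diff 15.173285714285715 ((0.19392944852818061, -0.13095433044512816), 0.783641992076705)
```

View pics/t9.png

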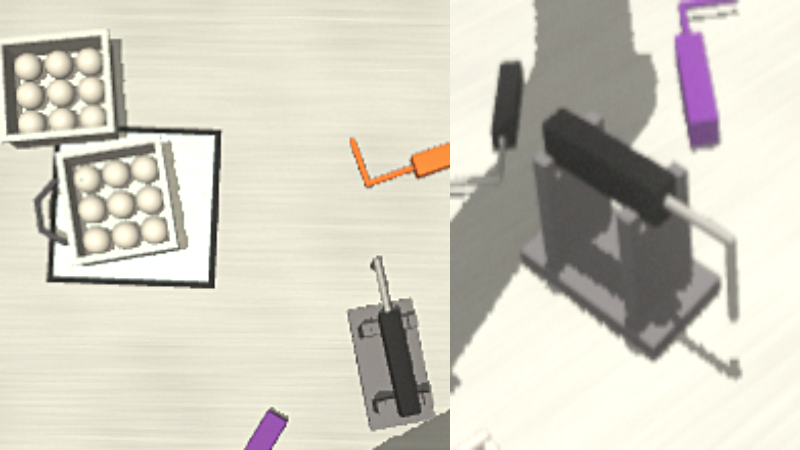

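```bash
python3 -c "
from workcell import ctrl
print(ctrl.hand_in())"
```

```text
the job is handed in; nothing more can be done
None
```

The loop tub now stands on the weighing plate and the hook is back in its rest. I handed the job in at about 17.6 s, with no verdict reported.

**What I did:** I took the large black hook from its rest, put it through the wire loop and dragged the tub onto the plate. I then worked the hook back and forth inside the loop to centre the tub, lifted the hook out and laid it back. The hook did all the moving, including some pushing on the loop and the tub wall.

**Last checks:**
- **Tub:** it is at about (0.661, 0.026), turned about -80° so its loop points to +y. The bottom lies inside the plate by about 20, 31, 43 and 27 mm on the -x, +x, -y and +y sides.
- **Plain tub:** it stands where it was, within about 2 mm.
- **Hook:** it lies in both saddles, and the top camera picture of the rest shifted by only about 0.2 px from the start. The mean pixel difference there was 15; I put that down to the arm's shadow and did not check it.
- **Robot:** the gripper is open and clear of everything.

**What disagreed:**
- **Fit errors:** the ball-grid fit of the tub was poor at several points while it was turned, so I tightened the fit during the job.
- **Position offset:** the fit reads 3–5 mm lower in x than the tub's rim did. That is small against the margins.
- **Tool tilt:** the tool drifted by up to about 5°. The hook was set down slightly pitched and pressed on the rest with about 11 N before I released it.

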